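# Set the magnet arm of a deflection magnetometer to the marked bearing and clamp it

### The job

Set the magnetometer for the next reading using fingertip pushes only: swing its clamp lever right over to the other side to free the arm, push the outer end of the magnet arm round until the pointer on the arm's other side stands right at the slot of the steel rider on the circle, then swing the clamp lever fully home again so that the arm is locked there. Grasp and lift nothing, do not shift the instrument, its rider or the compass in its seat, and leave the other things on the table where they are.

Things in the scene. Friction and masses are not known exactly. Their poses are not given: they have to be found in the camera images.
- magnetometer: the instrument, loose, about 5 kg, on three rubber feet: round grey base 200 mm across, top 22 mm above the table, with a white graduated circle. Origin on the arm's vertical axis ('the axis') at table height, z up. At yaw 0 (it varies by 0.35 rad) its x points away from the robot: the arm's long end lies to +x, pointer and rider to -x, the clamp lever to +y. Free air outside the base's rim
- swing_arm (a joint): angle of the magnet arm about the axis, rad, limits -1.0 to 0.8. 0: its long end points along the instrument's +x; growing = counter-clockwise from above. Starts between -0.9 and -0.3 and must go counter-clockwise. When freed, it has slight friction (1 N at its end) and stays where it is left; when clamped, a brake shoe holds it against some 15 N at its end; do not force it
- swing_arm_end (a point): push point at the arm's plain outer end, on its centre line, 138 mm from the axis, 44 mm above the table. The arm is an aluminium bar 14 mm wide, 38 to 50 mm above the table, reaching 155 mm from the axis, its end round. A bar magnet 15 mm wide (20 mm over its clips) is clipped on top of it 45 to 125 mm from the axis, up to 62 mm high
- pointer_tip (a point): tip of the slender black pointer, opposite to the arm's long end, 80 mm from the axis and 34 mm above the table
- set_mark (a point): where the pointer tip has to stand: before the slot of the rider, 80 mm from the axis, 34 mm high. The rider is a small steel block, 16 mm wide, on the circle's rim; its 5 mm slot between two cheeks points to the axis. It sits where an arm angle of 0.1 to 0.6 rad is wanted and is not to be moved
- clamp (a joint): angle of the clamp lever about its vertical pivot, rad, 0 to 1.4. 0: fully released, lever leaning to the instrument's -x; 1.4: fully home (locked), leaning to +x; growing = clockwise from above. The brake bites from about 0.8 rad up. Starts at 1.3 to 1.4. It takes about 3 to 5 N at the tip and stays where it is left
- clamp_tip (a point): push point on the black clamp lever's centre line, 70 mm from its pivot, 40 mm above the table. The lever is 11 mm wide, 35 to 45 mm high, with a round end 17 mm across (33 to 47 mm high), 83 mm long. Pivot: on the instrument's +y axis, 88 mm from the axis; at joint value q the lever points along (sin(q-0.7), cos(q-0.7)) in the instrument's x, y
- compass: round pocket compass, 48 mm across and 12 mm high, loose in a shallow cup on top of the arm's fixed column; origin at the centre of its underside, 65 mm above the table; its top at 77 mm is the instrument's highest point. To be left in its seat
- compass_seat (a point): centre of the floor of the compass cup, on the axis, 65 mm above the table
- spirit_level: bystander: small spirit level, 14x80x14 mm, lying before the instrument's near side; origin at the centre of its underside, as for the things below
- slot_weight: bystander: slotted brass weight, 32 mm across, 14 mm high, lying to the right of the instrument
- stopwatch: bystander: flat hand stopwatch 76x53x14 mm, at the back left
- marker: bystander: marker pen 135 mm long, lying on the 12 mm high stack of papers on the right
- eraser: bystander: eraser 18x40x12 mm on the stack of papers
- screwdriver: bystander: screwdriver 178 mm long, on the left
Things that resemble listed ones, but are neither listed nor needed, are in the scene too. What is shaped like the compass but purple is not meant.

How it is judged:
On the way, in this order (a step that is already met when the one before it is completed fails the run):
1. the clamp lever is swung over to its released side (value of joint clamp below 0.5 rad), for 0.1 s.
2. with the clamp released, the arm is pushed until its pointer stands still at the rider's slot (value of joint clamp below 0.5 rad and horizontal distance between pointer_tip and set_mark below 0.004 m and velocity of joint swing_arm between -0.03 and 0.03 rad/s), for 0.2 s.
3. the clamp lever is swung home with the pointer at the slot (value of joint clamp above 1.25 rad and horizontal distance between pointer_tip and set_mark below 0.004 m), for 0.2 s.
At the end, for the whole second after the job is handed in: the clamp lever is home (beyond 1.25 of 1.4 rad), the pointer tip stands within 4 mm of the mark at the rider's slot, the arm is at rest, the compass is in its seat and the instrument within 10 mm of where it stood (all of step 3 and velocity of joint swing_arm between -0.03 and 0.03 rad/s and horizontal distance between compass and compass_seat below 0.006 m and distance of magnetometer from where it was at the start of the episode below 0.01 m); the robot touches nothing.
It fails at once if the arm is forced round against the closed clamp (value of joint clamp above 1.1 rad and (velocity of joint swing_arm above 0.2 rad/s or velocity of joint swing_arm below -0.2 rad/s)).
It fails at once if the instrument is shifted or lifted (over 10 mm) (distance of magnetometer from where it was at the start of the episode above 0.01 m).
It fails at once if the rider is pushed along the circle (over 12 mm with the instrument) (distance of set_mark from where it was at the start of the episode above 0.012 m).
It fails at once if the compass is lifted or knocked out of its seat (distance between compass and compass_seat above 0.01 m).
It fails at once if one of the other things on the table is moved or lifted (over 20 mm) (distance of any of spirit_level, slot_weight, stopwatch, marker, eraser, screwdriver from where it was at the start of the episode above 0.02 m).
It also fails if it takes over 61 s, if anything falls off the work surface, if the arm or the gripper's body presses on something with over 40 N, if the wrist force passes 120 N, or if a joint passes its speed limit or range.

### The arm

A 6-joint arm with a two-finger parallel gripper is mounted at the origin on a cart in front of the work surface, level with it; the furniture and walls round the work are solid. World frame = base frame: x ahead of the robot, y to its left, z up, the work surface at z = 0. Lengths are in m, angles in rad, forces in N, time in s.
With the tool pointing down it reaches from about 0.3 to 0.85 m from the base axis. Payload 5.4 kg.
Tool frame: the origin (TCP) lies on the centre line of the jaws, within the pads' length; the fingertips stand 14 mm ahead of it and the grasp point (between the pads) lies 5 mm behind it; z points along the fingers, y is the direction in which the jaws open and shut (so a half turn about z gives the same grasp; the last joint's range is limited). The gripper opens to 85 mm and grips with 20 to 120 N. Pads are 22 mm wide; open, the fingers measure 114 mm over their backs; the gripper's body (76 mm by 85 mm) begins 54 mm behind the grasp point. The pads swing forward as they close: fully open they stand 13 mm farther back than shut.
Start: joints at [0.947, 0.158, 1.597, -0, 1.386, -0.21], TCP at [0.231, 0.526, 0.217] pointing down, gripper open.
Joint ranges: [-2.91, 2.91], [-0.94, 2.29], [0.18, 2.7], [-1.29, 4.43], [0.17, 2.64], [-3, 3]. Speed limits (rad/s): [2.57, 2.57, 3.14, 3.14, 3.14, 3.14].

### API

Orientations are given as a unit quaternion [w, x, y, z].
In Python, from station import readout, eyes, workorder gives the robot as it stands.
- The arm moves only by the shell command python3 -m creep 'ROWS' [FORCE]. ROWS is JSON, a list of rows, each an object of numbers: "fingers": the gripper's target within -1 to 1 (fully open at 1, half-way at 0, shut at -1); "dx", "dy", "dz": the shift along the tool's x, y, z in cm; "wx", "wy", "wz": the turn, a rotation vector about the tool's x, y, z in degrees. A call has exactly 8 rows; each row is the pose to reach, as a shift and turn from the pose measured when the call began, along the tool's axes at that moment; what a row does not reach only later rows make up. A row lasts 1/10 s, in which the tool goes at most 50 mm and 8.59 degrees, less where a joint would pass 70% of its speed; a pose out of reach is approached as far as the arm can. A call with a gripper value outside its range is refused whole. The fingers move at their own pace and stop on an object; FORCE is the grip in N (left out, the last holds). Time passes only in rows, so rows that repeat a pose let the fingers close, or fill a call up. It gives the time, the measured TCP pose, the force and the opening at its end, in the units of the state.
- readout.get_state(): the state, without advancing time (a new reading comes with each control period).
- eyes.grab_frame(name): name is "scene" or "top" or "wrist"; returns (picture, depth): 420x560x3 uint8, red, green, blue; 420x560 float32, m along the optical axis (not along the pixel's ray), 0 where there is no reading.
- eyes.camera_model(name): a dict with "vertical_fov" (degrees; the focal length in pixels is half the picture's height over the tangent of half this angle, whatever the lens; pixels are square), "cx", "cy" (the principal point, pixels), "extrinsics" (4x4, takes a point from camera to world coordinates). Camera axes: x right, y down, z forward; pixel columns grow to the right and rows downward; lengths in m; the calibration is good to about 2 mm. A picture is of the moment at which its call begins: read the wrist's pose just before it. camera_model takes no time and is no camera call; for the wrist camera it gives the pose at the moment of the call.
- workorder.close_job(): hands the job in, once; it reports no verdict.
The state is a dict: "t": time; "q": joint angles; "qd": joint speeds; "tau": joint torques, N m; "eef_pos": TCP position; "tool_rot": TCP orientation; "force": force on the tool from outside, world axes, zero at the start; "torque": the same for the moment, N m; "finger_gap": finger opening in m.
Only numpy, scipy, OpenCV 4.12 (cv2) and the standard library are available. Lean on these libraries where they do the work, as an engineer would, in place of code of your own. Each camera call takes 0.05 s, during which the arm holds its last target.

## Working session

There is one attempt and no reset: what is moved stays moved. The work goes in short steps, Python scripts to look and compute and a shell command to move; the robot and the scene stay as the last step left them, time stands still between calls to the robot, and variables do not carry over. Pictures are saved under pics/ and viewed, and the job is handed in when it is done.

```bash
ls; mkdir -p pics; python3 - <<'E'
from station import readout, eyes
import cv2, numpy as np
print(readout.get_state())
for n in("scene","top"):
    im,d=eyes.grab_frame(n); cv2.imwrite(f"pics/{n}0.png",im[:,:,::-1]); np.save(f"pics/{n}0_d.npy",d)
    m=eyes.camera_model(n); print(n,m)
E
```

```text
pics
{'t': 0.0, 'q': array([ 9.46887008e-01,  1.59073455e-01,  1.59826873e+00, -9.06087278e-06,
        1.38619041e+00, -2.10117805e-01]), 'qd': array([ 0.00059717,  0.00096006, -0.0004588 ,  0.00130547, -0.00112969,
       -0.00022534]), 'tau': array([-4.29820229e-04, -3.95998049e+01, -3.31429195e+01, -2.76398769e-04,
        8.33551632e-03, -2.29241266e-05]), 'eef_pos': array([0.23084614, 0.52592525, 0.21588494]), 'tool_rot': array([-3.88798048e-04,  2.05421940e-01,  9.78673023e-01, -8.88650627e-04]), 'force': array([-0.27799318,  0.19752639, -0.06484639]), 'torque': array([-0.02175841,  0.00243055, -0.08673744]), 'finger_gap': 0.08568087404797352}
scene {'vertical_fov': 51.28016811328753, 'cx': 280.2377265680421, 'cy': 211.00168354851814, 'extrinsics': array([[-0.85784582, -0.27093966,  0.43668324, -0.01696264],
       [-0.51377732,  0.4712534 , -0.71690522,  0.87868953],
       [-0.0115504 , -0.83935209, -0.54346541,  0.72189224],
       [ 0.        ,  0.        ,  0.        ,  1.        ]])}
top {'vertical_fov': 43.66843694195459, 'cx': 282.88879849493657, 'cy': 209.93828502953153, 'extrinsics': array([[ 0.04472082, -0.97857174,  0.20099106,  0.21172464],
       [-0.99899841, -0.04410644,  0.00753621, -0.02243672],
       [ 0.00149028, -0.20112677, -0.97956409,  1.45641122],
       [ 0.        ,  0.        ,  0.        ,  1.        ]])}
```

View pics/scene0.png

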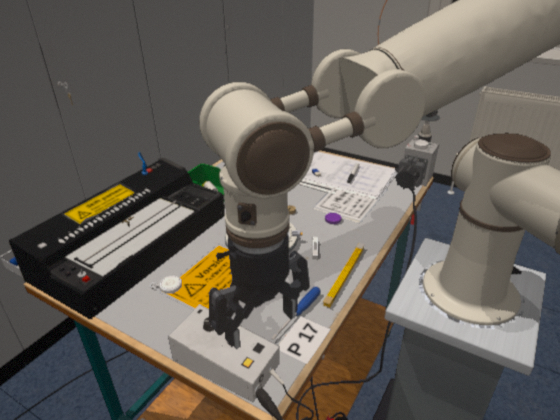

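View pics/top0.png

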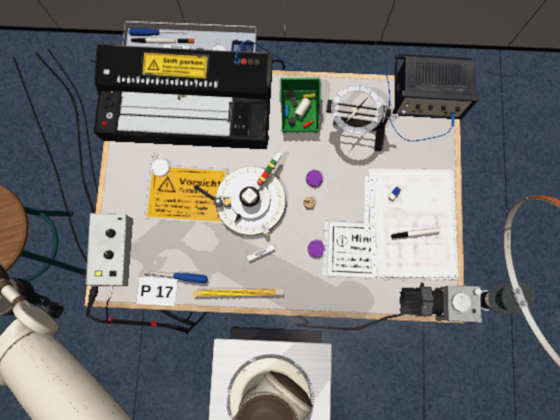

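```bash
python3 - <<'E'
import cv2
im=cv2.imread("pics/top0.png")
cv2.imwrite("pics/top0c.png",cv2.resize(im[140:260,180:340],None,fx=5,fy=5,interpolation=cv2.INTER_CUBIC))
E
```

```text
(no output)
```

View pics/top0c.png

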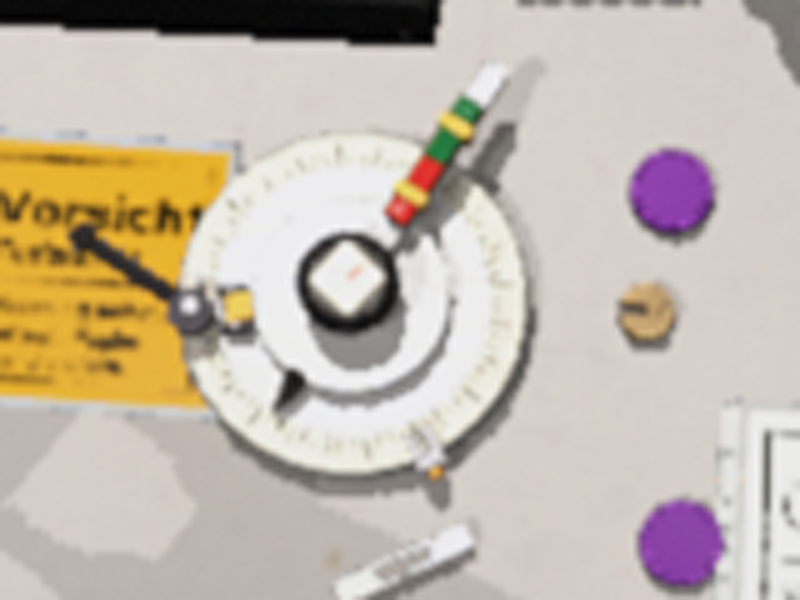

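```bash
cat > h.py <<'E'
import numpy as np
from station import eyes
def ray(cam,u,v,z,m=None):
    m=m or eyes.camera_model(cam); f=210/np.tan(np.radians(m["vertical_fov"]/2)); E=m["extrinsics"]
    d=E[:3,:3]@np.array([(u-m["cx"])/f,(v-m["cy"])/f,1]); o=E[:3,3]
    return o+d*(z-o[2])/d[2]
def proj(cam,P,m=None):
    m=m or eyes.camera_model(cam); f=210/np.tan(np.radians(m["vertical_fov"]/2)); E=m["extrinsics"]
    c=E[:3,:3].T@(np.array(P)-E[:3,3]); return c[0]/c[2]*f+m["cx"],c[1]/c[2]*f+m["cy"]
E
python3 - <<'E'
from h import *
for n,(u,v),z in [("compass",(347,280),.077),("arm end",(498,68),.05),("levertip",(80,236),.047),("pivot",(190,308),.06),("pointer",(280,408),.034),("rider",(430,447),.035),("baseL",(180,303),.022),("baseR",(527,303),.022),("baseT",(352,132),.022),("baseB",(352,476),.022)]:
    print(n,ray("top",180+(u+.5)/5-.5,140+(v+.5)/5-.5,z).round(4))
E
python3 -c "
from station import eyes
import cv2
im,d=eyes.grab_frame('wrist');cv2.imwrite('pics/w0.png',im[:,:,::-1])
m=eyes.camera_model('wrist');print(m)"
```

```text
compass [0.5301 0.0814 0.077 ]
arm end [0.6619 0.006  0.05  ]
levertip [0.5554 0.2328 0.047 ]
pivot [0.5145 0.1674 0.06  ]
pointer [0.466  0.1174 0.034 ]
rider [0.4478 0.0336 0.035 ]
baseL [0.5254 0.1783 0.022 ]
baseR [ 0.5342 -0.0161  0.022 ]
baseT [0.6292 0.0877 0.022 ]
baseB [0.4318 0.0764 0.022 ]
{'vertical_fov': 70.40970545871765, 'cx': 280.2043235938545, 'cy': 214.41492123359185, 'extrinsics': array([[ 0.40205223,  0.86524177,  0.29951741,  0.15416548],
       [ 0.91561361, -0.37907701, -0.13398631,  0.55955536],
       [-0.00239039,  0.32811171, -0.94463591,  0.37307801],
       [ 0.        ,  0.        ,  0.        ,  1.        ]])}
```

View pics/w0.png

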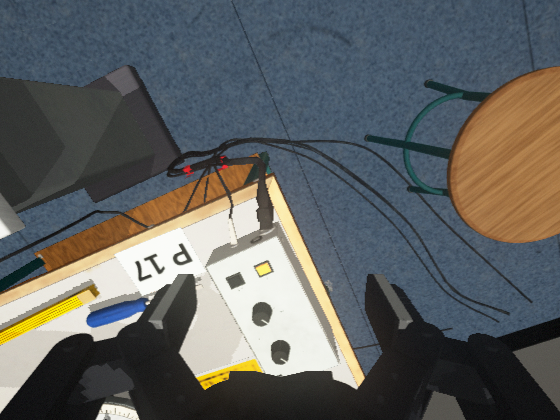

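```bash
python3 -m creep '[{"fingers":-1,"dx":-4,"dy":-2,"dz":-1,"wz":-3},{"fingers":-1,"dx":-8,"dy":-4,"dz":-2,"wz":-6},{"fingers":-1,"dx":-12,"dy":-6,"dz":-3,"wz":-9},{"fingers":-1,"dx":-16,"dy":-8,"dz":-3.4,"wz":-12},{"fingers":-1,"dx":-20,"dy":-10,"dz":-3.4,"wz":-15},{"fingers":-1,"dx":-24,"dy":-12,"dz":-3.4,"wz":-18},{"fingers":-1,"dx":-28,"dy":-14,"dz":-3.4,"wz":-21},{"fingers":-1,"dx":-32,"dy":-16,"dz":-3.4,"wz":-24}]' 30
python3 - <<'E'
import numpy as np
from h import *
d=np.load("pics/top0_d.npy")
m=eyes.camera_model("top"); f=210/np.tan(np.radians(m["vertical_fov"]/2));E=m["extrinsics"]
v,u=np.mgrid[0:420,0:560]; P=np.stack([(u-m["cx"])/f*d,(v-m["cy"])/f*d,d],-1)@E[:3,:3].T+E[:3,3]
for (uu,vv) in [(180,65),(180,95),(180,140),(255,140),(300,105),(300,128),(360,100),(380,135),(160,167),(110,230)]: print(uu,vv,P[vv,uu].round(3))
M=(P[...,0]>.3)&(P[...,0]<.85)&(P[...,1]>-.1)&(P[...,1]<.35)&(P[...,2]>.05)
print(P[M&(P[...,2]>.1)].min(0) if (M&(P[...,2]>.1)).any() else "none", P[M].max(0))
E
```

```text
180 65 [0.876 0.287 0.13 ]
180 95 [0.811 0.292 0.077]
180 140 [0.691 0.289 0.041]
255 140 [0.69  0.074 0.073]
300 105 [ 0.819 -0.047  0.025]
300 128 [ 0.759 -0.05  -0.003]
360 100 [ 0.854 -0.225 -0.003]
380 135 [ 0.739 -0.281  0.022]
160 167 [0.617 0.345 0.016]
110 230 [0.418 0.442 0.089]
[0.75008371 0.03883732 0.10006717] [0.84998501 0.34998843 0.13745188]invalid input
```

```bash
python3 -c "
from station import readout
s=readout.get_state();print(s['t'],s['eef_pos'])"; python3 -m creep '[{"fingers":-1,"dx":-4,"dy":-2,"dz":-1,"wx":0,"wy":0,"wz":-3},{"fingers":-1,"dx":-8,"dy":-4,"dz":-2,"wx":0,"wy":0,"wz":-6},{"fingers":-1,"dx":-12,"dy":-6,"dz":-3,"wx":0,"wy":0,"wz":-9},{"fingers":-1,"dx":-16,"dy":-8,"dz":-3.4,"wx":0,"wy":0,"wz":-12},{"fingers":-1,"dx":-20,"dy":-10,"dz":-3.4,"wx":0,"wy":0,"wz":-15},{"fingers":-1,"dx":-24,"dy":-12,"dz":-3.4,"wx":0,"wy":0,"wz":-18},{"fingers":-1,"dx":-28,"dy":-14,"dz":-3.4,"wx":0,"wy":0,"wz":-21},{"fingers":-1,"dx":-32,"dy":-16,"dz":-3.4,"wx":0,"wy":0,"wz":-24}]' 30
```

```text
0.15 [0.23094562 0.52606064 0.2161477 ]
t: 0.95
eef_pos: [0.4603, 0.2493, 0.25]
tool_rot: [-0.001, -0.004, 1.0, -0.001]
force: [0.9, 1.1, 0.4]
finger_gap: 0.0002
```

```bash
python3 -m creep '[{"fingers":-1,"dx":-3,"dy":-3,"dz":0,"wx":0,"wy":0,"wz":-2},{"fingers":-1,"dx":-6,"dy":-6,"dz":0,"wx":0,"wy":0,"wz":-4},{"fingers":-1,"dx":-9,"dy":-9,"dz":0,"wx":0,"wy":0,"wz":-6},{"fingers":-1,"dx":-12,"dy":-12,"dz":0,"wx":0,"wy":0,"wz":-8},{"fingers":-1,"dx":-14,"dy":-15,"dz":0,"wx":0,"wy":0,"wz":-10},{"fingers":-1,"dx":-14,"dy":-15,"dz":0,"wx":0,"wy":0,"wz":-10},{"fingers":-1,"dx":-14,"dy":-15,"dz":0,"wx":0,"wy":0,"wz":-10},{"fingers":-1,"dx":-14,"dy":-15,"dz":0,"wx":0,"wy":0,"wz":-10}]'
python3 -c "
from station import eyes,readout
import cv2,numpy as np
m=eyes.camera_model('wrist');im,d=eyes.grab_frame('wrist');cv2.imwrite('pics/w1.png',im[:,:,::-1]);np.save('pics/w1d.npy',d);import pickle;pickle.dump(m,open('pics/w1m.pkl','wb'))
print(m['extrinsics'][:3,3],readout.get_state()['eef_pos'])"
```

```text
t: 1.75
eef_pos: [0.6007, 0.1012, 0.2499]
tool_rot: [-0.001, -0.091, 0.996, -0.0]
force: [-0.9, -0.0, -0.2]
finger_gap: 0.0001
[0.51841209 0.08546759 0.40695872] [0.6007173  0.10148335 0.25004228]
```

View pics/w1.png

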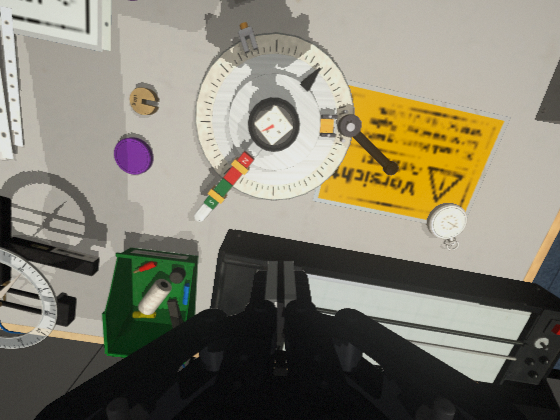

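```bash
python3 - <<'E'
import cv2
im=cv2.imread("pics/w1.png")
c=cv2.resize(im[15:225,175:415],None,fx=2.85,fy=2.85,interpolation=cv2.INTER_CUBIC)
cv2.imwrite("pics/w1c.png",c);print(c.shape)
E
```

```text
(598, 684, 3)
```

View pics/w1c.png

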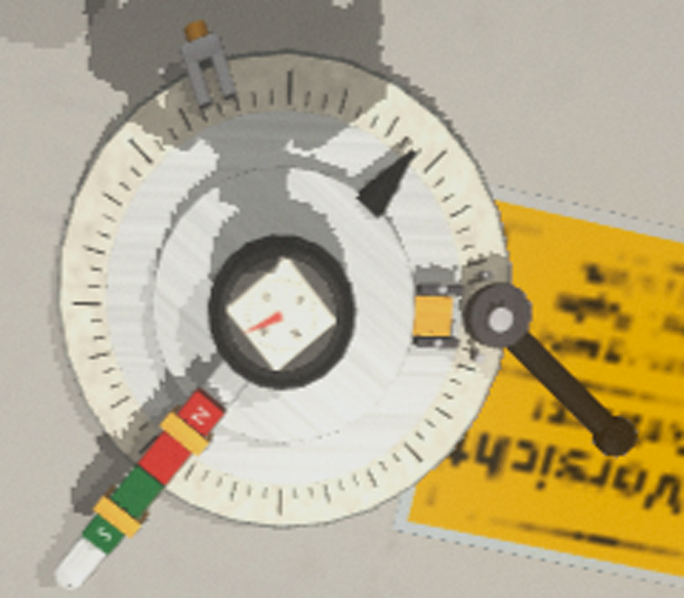

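```bash
python3 - <<'E'
from h import *
import pickle
m=pickle.load(open('pics/w1m.pkl','rb')); d=np.load('pics/w1d.npy')
R={}
for n,(u,v),z in [("compass",(282,312),.077),("armend",(66,582),.05),("levertip",(616,440),.047),("levercentre",(612,434),.047),("pivot",(499,315),.055),("ptr",(413,151),.034),("slot",(215,100),.038),("riderout",(200,50),.038),("bL",(60,300),.022),("bT",(290,52),.022),("bB",(285,527),.022)]:
    U=175+(u+.5)/2.85-.5;V=15+(v+.5)/2.85-.5
    zz=d[int(round(V)),int(round(U))]; f=210/np.tan(np.radians(m["vertical_fov"]/2)); E=m["extrinsics"]
    p=E[:3,:3]@np.array([(U-m["cx"])/f*zz,(V-m["cy"])/f*zz,zz])+E[:3,3]
    R[n]=ray("wrist",U,V,z,m); print(n,R[n].round(4),"depth pt",p.round(4))
A=(R["bT"]+R["bB"])/2; print("A",A)
A=R["compass"]
for n in R:
    v=R[n]-A; print(n,np.hypot(v[0],v[1]).round(4),np.degrees(np.arctan2(v[1],v[0])).round(2))
E
```

```text
compass [0.5319 0.0802 0.077 ] depth pt [0.5319 0.0802 0.0775]
armend [0.6646 0.0048 0.05  ] depth pt [0.6647 0.0047 0.0496]
levertip [0.5588 0.2288 0.047 ] depth pt [0.5588 0.2288 0.0469]
levercentre [0.5566 0.2263 0.047 ] depth pt [0.5567 0.2266 0.0462]
pivot [0.5183 0.1649 0.055 ] depth pt [0.5183 0.1659 0.0504]
ptr [0.4639 0.12   0.034 ] depth pt [0.464  0.12   0.0343]
slot [0.461  0.0404 0.038 ] depth pt [0.4584 0.0384 0.0214]
riderout [0.4453 0.0323 0.038 ] depth pt [0.4441 0.0314 0.0321]
bL [ 0.5467 -0.0161  0.022 ] depth pt [ 0.5467 -0.016   0.0222]
bT [0.4364 0.0652 0.022 ] depth pt [0.436  0.0651 0.02  ]
bB [0.6296 0.0976 0.022 ] depth pt [ 0.6362  0.0983 -0.0007]
A [0.53300171 0.08139915 0.022     ]
compass 0.0 0.0
armend 0.1526 -29.6
levertip 0.151 79.76
levercentre 0.1482 80.41
pivot 0.0858 99.14
ptr 0.0788 149.65
slot 0.0813 -150.73
riderout 0.099 -151.07
bL 0.0974 -81.26
bT 0.0967 -171.09
bB 0.0992 10.13
```

```bash
python3 -m creep '[{"fingers":-1,"dx":-0.5,"dy":4.5,"dz":0,"wx":0,"wy":0,"wz":0},{"fingers":-1,"dx":-1,"dy":9,"dz":1,"wx":0,"wy":0,"wz":0},{"fingers":-1,"dx":-1.6,"dy":13.3,"dz":3,"wx":0,"wy":0,"wz":0},{"fingers":-1,"dx":-1.6,"dy":13.3,"dz":7,"wx":0,"wy":0,"wz":0},{"fingers":-1,"dx":-1.6,"dy":13.3,"dz":11,"wx":0,"wy":0,"wz":0},{"fingers":-1,"dx":-1.6,"dy":13.3,"dz":15,"wx":0,"wy":0,"wz":0},{"fingers":-1,"dx":-1.6,"dy":13.3,"dz":18,"wx":0,"wy":0,"wz":0},{"fingers":-1,"dx":-1.6,"dy":13.3,"dz":18,"wx":0,"wy":0,"wz":0}]'
python3 -c "
from station import eyes,readout
import cv2,numpy as np
for n in ('wrist','scene'):
  im,d=eyes.grab_frame(n);cv2.imwrite('pics/%s2.png'%n,im[:,:,::-1])
print(readout.get_state()['eef_pos'],readout.get_state()['force'])"
```

```text
t: 2.6
eef_pos: [0.5869, 0.2353, 0.0647]
tool_rot: [-0.006, -0.092, 0.996, -0.001]
force: [-1.0, 0.3, -0.7]
finger_gap: 0.0001
[0.59165776 0.23582826 0.07068369] [-0.18296512  0.19110393  1.28209124]
```

View pics/wrist2.png

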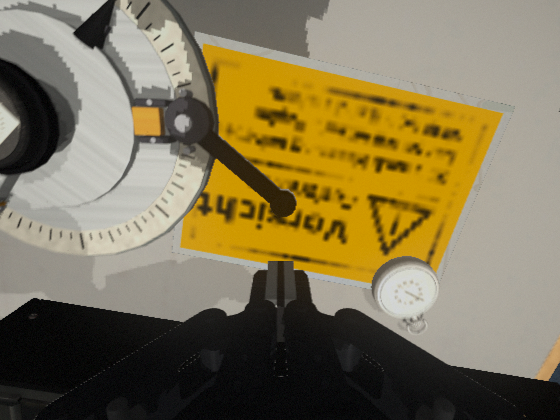

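View pics/scene2.png

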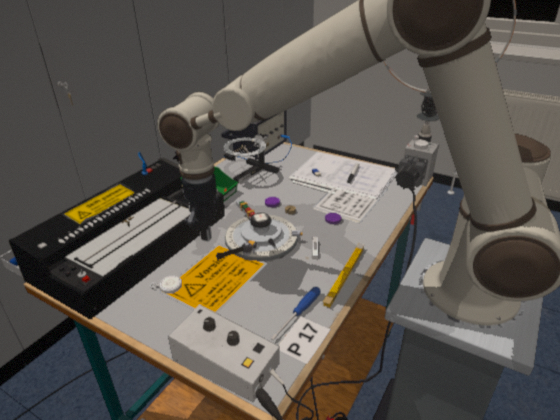

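```bash
python3 -m creep '[{"fingers":-1,"dx":0,"dy":0,"dz":1.4,"wx":0,"wy":0,"wz":0},{"fingers":-1,"dx":0,"dy":0,"dz":2.7,"wx":0,"wy":0,"wz":0},{"fingers":-1,"dx":0.5,"dy":0,"dz":2.7,"wx":0,"wy":0,"wz":0},{"fingers":-1,"dx":1.5,"dy":0.2,"dz":2.7,"wx":0,"wy":0,"wz":0},{"fingers":-1,"dx":2.5,"dy":0.6,"dz":2.7,"wx":0,"wy":0,"wz":0},{"fingers":-1,"dx":3.5,"dy":1.0,"dz":2.7,"wx":0,"wy":0,"wz":0},{"fingers":-1,"dx":4.5,"dy":1.4,"dz":2.7,"wx":0,"wy":0,"wz":0},{"fingers":-1,"dx":5.5,"dy":1.7,"dz":2.7,"wx":0,"wy":0,"wz":0}]'
python3 -c "
from station import eyes,readout
import cv2,numpy as np
for n in ('wrist',):
  im,d=eyes.grab_frame(n);cv2.imwrite('pics/%s3.png'%n,im[:,:,::-1])
print(readout.get_state()['eef_pos'],readout.get_state()['force'])"
```

```text
t: 3.5
eef_pos: [0.5334, 0.2428, 0.044]
tool_rot: [-0.001, -0.092, 0.996, -0.0]
force: [0.3, 0.9, 0.5]
finger_gap: 0.0
[0.53172778 0.24302016 0.04357704] [-0.44209613  1.69071639 -0.4370901 ]
```

View pics/wrist3.png

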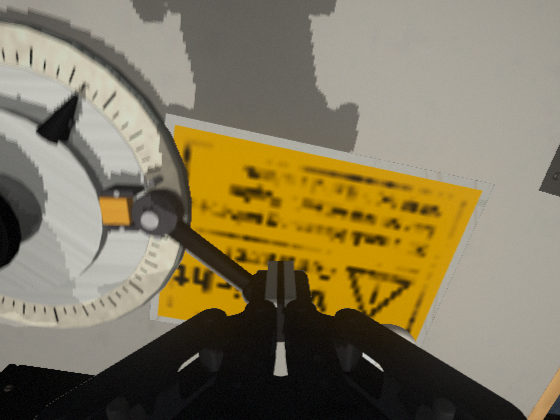

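```bash
python3 - <<'E'
import cv2
im=cv2.imread("pics/wrist3.png")
cv2.imwrite("pics/w3c.png",cv2.resize(im[180:400,120:400],None,fx=2.7,fy=2.7,interpolation=cv2.INTER_CUBIC))
from station import eyes
a,_=eyes.grab_frame("scene");cv2.imwrite("pics/s3c.png",cv2.resize(a[200:300,160:340,::-1],None,fx=4,fy=4,interpolation=cv2.INTER_CUBIC))
E
```

```text
(no output)
```

View pics/w3c.png

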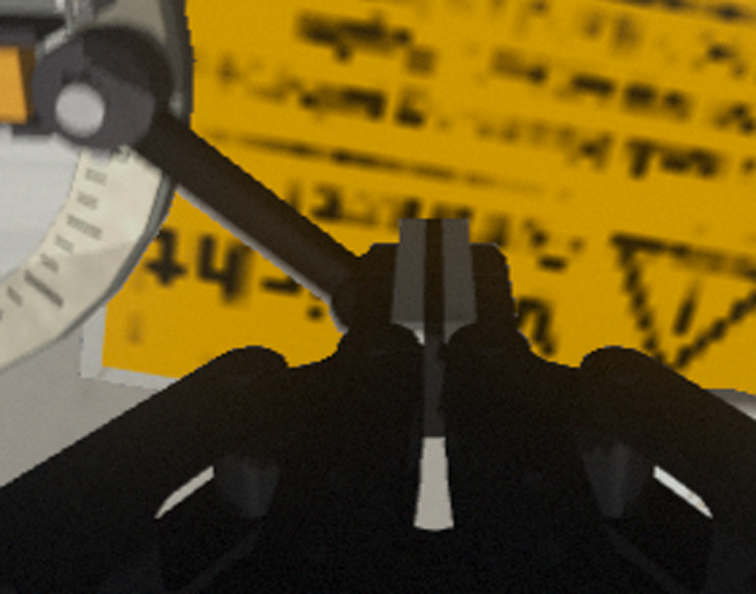

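View pics/s3c.png

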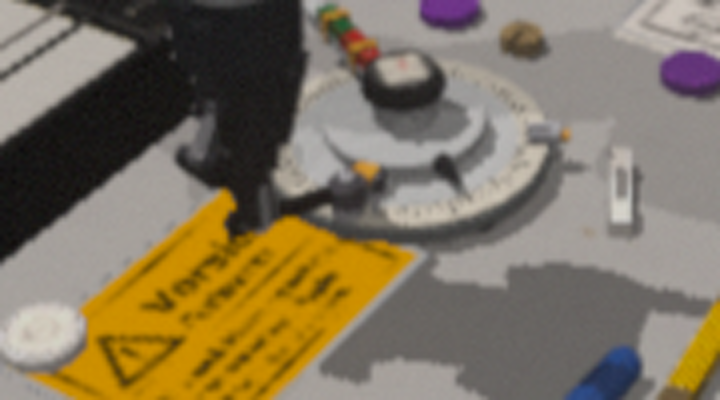

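```bash
python3 - <<'E'
from h import *
for c in [(190,120),(360,250),(140,150),(330,285),(80,108)]:
    p=ray("wrist",120+c[0]/2.7,180+c[1]/2.7,.045)[:2]-np.array([.5325,.081]); y=.17
    print(c,(p[0]*np.cos(y)+p[1]*np.sin(y)).round(4),(-p[0]*np.sin(y)+p[1]*np.cos(y)).round(4))
# fingertip outline at z=.03
for c in [(372,245),(497,245),(400,220),(470,220)]:
    p=ray("wrist",120+c[0]/2.7,180+c[1]/2.7,.031)[:2]-np.array([.5325,.081]); y=.17
    print(c,(p[0]*np.cos(y)+p[1]*np.sin(y)).round(4),(-p[0]*np.sin(y)+p[1]*np.cos(y)).round(4))
E
```

```text
(190, 120) 0.0042 0.1078
(360, 250) 0.0342 0.1427
(140, 150) 0.0111 0.0968
(330, 285) 0.0432 0.1359
(80, 108) 0.0019 0.0853
(372, 245) 0.0409 0.1442
(497, 245) 0.0404 0.1741
(400, 220) 0.0341 0.1509
(470, 220) 0.0339 0.1674
```

```bash
python3 - <<'E'
from h import *
from station import readout
import cv2
m=eyes.camera_model("wrist"); im,d=eyes.grab_frame("wrist"); s=readout.get_state()
cv2.imwrite("pics/w4.png",im[:,:,::-1]); print(s['t'],s['eef_pos'],s['force'])
f=210/np.tan(np.radians(m["vertical_fov"]/2));E=m["extrinsics"]
def w(u,v):
    z=d[v,u]; p=E[:3,:3]@np.array([(u-m["cx"])/f*z,(v-m["cy"])/f*z,z])+E[:3,3]
    q=p-np.array([.5325,.081,0]); y=.17
    return np.array([q[0]*np.cos(y)+q[1]*np.sin(y),-q[0]*np.sin(y)+q[1]*np.cos(y),p[2]])
print("tcp",)
p=s['eef_pos']-np.array([.5325,.081,0]);y=.17;print(p[0]*np.cos(y)+p[1]*np.sin(y),-p[0]*np.sin(y)+p[1]*np.cos(y))
for u,v in [(270,263),(272,270),(290,263),(272,285),(260,275),(260,290),(300,275),(273,300),(205,245),(225,260),(240,275),(245,285),(250,290),(155,215)]: print(u,v,w(u,v).round(4))
E
```

```text
3.65 [0.53371037 0.24267435 0.04383081] [ 0.39256142 -0.19439512  1.0362084 ]
tcp
0.028545372725114038 0.15913900343525386
270 263 [0.0168 0.1532 0.0653]
272 270 [0.017  0.1544 0.072 ]
290 263 [0.0171 0.1635 0.0643]
272 285 [0.0167 0.1548 0.0857]
260 275 [0.0216 0.1483 0.0691]
260 290 [0.0214 0.1492 0.0827]
300 275 [0.0212 0.1685 0.0691]
273 300 [0.0174 0.1555 0.096 ]
205 245 [0.0178 0.1145 0.0426]
225 260 [0.0277 0.1256 0.042 ]
240 275 [0.036  0.1347 0.0448]
245 285 [0.0431 0.1375 0.0445]
250 290 [0.0452 0.1407 0.0465]
155 215 [-0.0022  0.09    0.048 ]
```

View pics/w4.png

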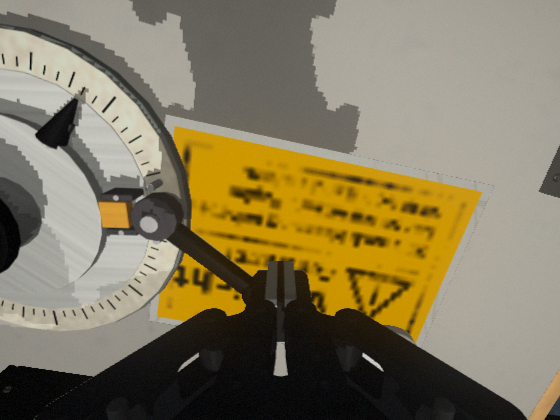

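```bash
python3 - <<'E'
from h import *
for z in (.03,.044,.064): print(z,(np.array(proj("scene",[.5337,.2427,z]))-[160,200])*4)
E
python3 -m creep '[{"fingers":-1,"dx":-1,"dy":-0.5,"dz":0,"wx":0,"wy":0,"wz":0},{"fingers":-1,"dx":-2,"dy":-1,"dz":0,"wx":0,"wy":0,"wz":0},{"fingers":-1,"dx":-3,"dy":-1.5,"dz":0,"wx":0,"wy":0,"wz":0},{"fingers":-1,"dx":-4,"dy":-1.7,"dz":0,"wx":0,"wy":0,"wz":0},{"fingers":-1,"dx":-5,"dy":-1.7,"dz":0,"wx":0,"wy":0,"wz":0},{"fingers":-1,"dx":-5.6,"dy":-1.7,"dz":0,"wx":0,"wy":0,"wz":0},{"fingers":-1,"dx":-5.6,"dy":-1.7,"dz":0,"wx":0,"wy":0,"wz":0},{"fingers":-1,"dx":-5.6,"dy":-1.7,"dz":0,"wx":0,"wy":0,"wz":0}]'
python3 - <<'E'
from station import eyes
import cv2
a,_=eyes.grab_frame("scene");cv2.imwrite("pics/s5c.png",cv2.resize(a[190:290,150:330,::-1],None,fx=4,fy=4,interpolation=cv2.INTER_CUBIC))
E
```

```text
0.03 [256.34747604 259.14139415]
0.044 [254.47683631 241.36551391]
0.064 [251.75764245 215.52619077]
t: 4.45
eef_pos: [0.5918, 0.2362, 0.0435]
tool_rot: [-0.001, -0.092, 0.996, -0.0]
force: [-0.3, 0.4, -0.1]
finger_gap: -0.0001
```

View pics/s5c.png

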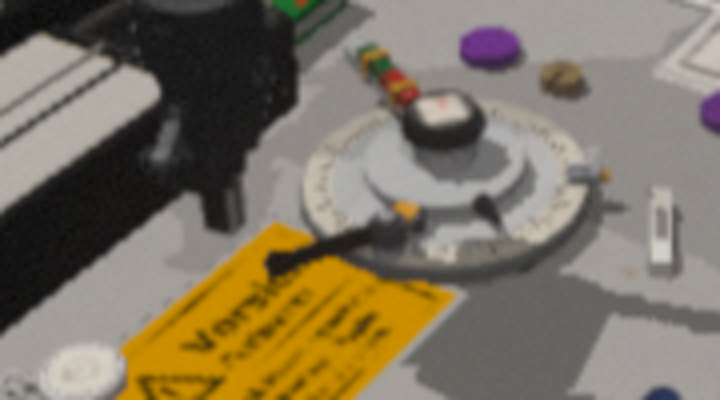

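```bash
python3 - <<'E'
from h import *
for z in (.02,.03,.044,.064): print(z,(np.array(proj("scene",[.5918,.2362,z]))-[150,190])*4)
E
```

```text
0.02 [230.26472943 275.80856562]
0.03 [228.64841762 263.42998472]
0.044 [226.35862349 245.89351579]
0.064 [223.03172847 220.41437318]
```

```bash
python3 -m creep '[{"fingers":-1,"dx":0,"dy":0,"dz":0.5,"wx":0,"wy":0,"wz":0},{"fingers":-1,"dx":0,"dy":0,"dz":1.0,"wx":0,"wy":0,"wz":0},{"fingers":-1,"dx":0,"dy":0,"dz":1.5,"wx":0,"wy":0,"wz":0},{"fingers":-1,"dx":0,"dy":0,"dz":2,"wx":0,"wy":0,"wz":0},{"fingers":-1,"dx":0,"dy":0,"dz":2.3,"wx":0,"wy":0,"wz":0},{"fingers":-1,"dx":0,"dy":0,"dz":2.3,"wx":0,"wy":0,"wz":0},{"fingers":-1,"dx":0,"dy":0,"dz":2.3,"wx":0,"wy":0,"wz":0},{"fingers":-1,"dx":0,"dy":0,"dz":2.3,"wx":0,"wy":0,"wz":0}]'
cat > look.py <<'E'
import sys
from h import *
from station import readout
import cv2
def look(name,pts=[],show=True):
    m=eyes.camera_model("wrist"); im,d=eyes.grab_frame("wrist"); s=readout.get_state()
    cv2.imwrite(f"pics/{name}.png",im[:,:,::-1]); np.save(f"pics/{name}_d.npy",d)
    import pickle; pickle.dump(m,open(f"pics/{name}_m.pkl","wb"))
    print(s['t'],s['eef_pos'].round(4),s['force'].round(1)); print("tcp inst",inst(s['eef_pos']).round(4))
    for u,v in pts: print(u,v,dep(m,d,u,v).round(4))
    return m,im,d
def inst(p,y=.17):
    q=p-np.array([.5325,.081,0]); return np.array([q[0]*np.cos(y)+q[1]*np.sin(y),-q[0]*np.sin(y)+q[1]*np.cos(y),p[2]])
def dep(m,d,u,v):
    f=210/np.tan(np.radians(m["vertical_fov"]/2));E=m["extrinsics"];z=d[v,u]
    return inst(E[:3,:3]@np.array([(u-m["cx"])/f*z,(v-m["cy"])/f*z,z])+E[:3,3])
E
python3 -c "
from look import *
look('w6',[(270,263),(290,263),(260,275)])"
```

```text
t: 5.3
eef_pos: [0.5918, 0.2362, 0.0208]
tool_rot: [-0.001, -0.092, 0.996, -0.0]
force: [-0.1, 0.4, 0.9]
finger_gap: -0.0001
5.35 [0.5918 0.2363 0.0209] [-0.3  0.1  0. ]
tcp inst [0.0847 0.143  0.0209]
270 263 [0.0744 0.1367 0.0416]
290 263 [0.0742 0.147  0.0416]
260 275 [0.078  0.132  0.0474]
```

View pics/w6.png

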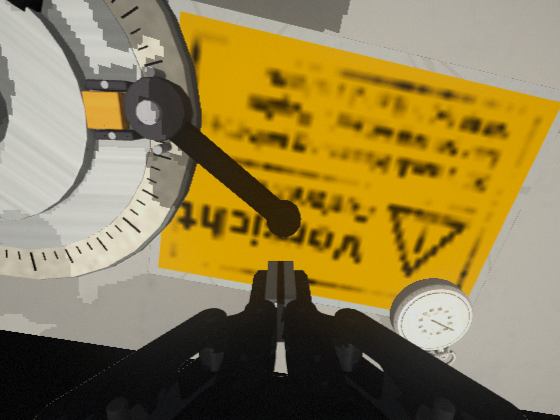

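```bash
python3 -m creep '[{"fingers":-1,"dx":0,"dy":0.1,"dz":0.5,"wx":0,"wy":0,"wz":0},{"fingers":-1,"dx":0,"dy":0.2,"dz":0.9,"wx":0,"wy":0,"wz":0},{"fingers":-1,"dx":0.5,"dy":0.2,"dz":0.9,"wx":0,"wy":0,"wz":0},{"fingers":-1,"dx":1.2,"dy":0.2,"dz":0.9,"wx":0,"wy":0,"wz":0},{"fingers":-1,"dx":2,"dy":0.4,"dz":0.9,"wx":0,"wy":0,"wz":0},{"fingers":-1,"dx":3,"dy":0.9,"dz":0.9,"wx":0,"wy":0,"wz":0},{"fingers":-1,"dx":4,"dy":1.4,"dz":0.9,"wx":0,"wy":0,"wz":0},{"fingers":-1,"dx":5,"dy":1.7,"dz":0.9,"wx":0,"wy":0,"wz":0}]'
python3 -c "
from look import *
look('w7',[(270,263),(290,263),(260,275)])"
```

```text
t: 6.15
eef_pos: [0.5408, 0.2455, 0.0134]
tool_rot: [0.002, -0.092, 0.996, 0.001]
force: [3.9, 3.7, 0.6]
finger_gap: 0.0001
6.2 [0.5388 0.2454 0.0129] [1.7 3.2 0.6]
tcp inst [0.034  0.161  0.0129]
270 263 [0.0185 0.1548 0.0467]
290 263 [0.0185 0.1641 0.0465]
260 275 [0.0293 0.1496 0.0395]
```

View pics/w7.png

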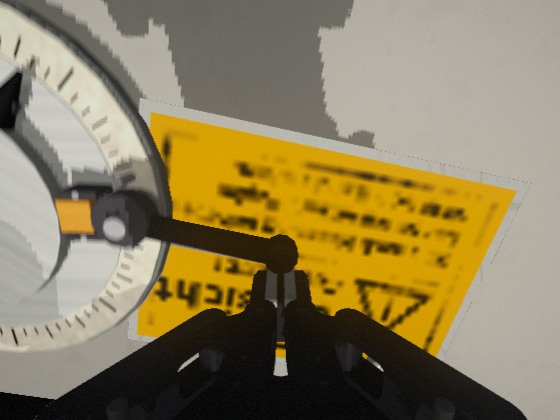

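```bash
python3 -m creep '[{"fingers":-1,"dx":1,"dy":0.1,"dz":0,"wx":0,"wy":0,"wz":0},{"fingers":-1,"dx":2,"dy":0.1,"dz":0,"wx":0,"wy":0,"wz":0},{"fingers":-1,"dx":3,"dy":0,"dz":0,"wx":0,"wy":0,"wz":0},{"fingers":-1,"dx":4,"dy":-0.2,"dz":0,"wx":0,"wy":0,"wz":0},{"fingers":-1,"dx":5,"dy":-0.5,"dz":0,"wx":0,"wy":0,"wz":0},{"fingers":-1,"dx":5.5,"dy":-0.7,"dz":0,"wx":0,"wy":0,"wz":0},{"fingers":-1,"dx":6,"dy":-0.8,"dz":0,"wx":0,"wy":0,"wz":0},{"fingers":-1,"dx":6,"dy":-0.8,"dz":0,"wx":0,"wy":0,"wz":0}]'
python3 -c "
from look import *
look('w8')"
```

```text
t: 7.0
eef_pos: [0.4818, 0.2261, 0.0132]
tool_rot: [0.001, -0.092, 0.996, 0.0]
force: [4.3, 1.1, 0.3]
finger_gap: -0.0002
7.05 [0.4817 0.2261 0.0131] [4.5 0.7 1.4]
tcp inst [-0.0255  0.1516  0.0131]
```

View pics/w8.png

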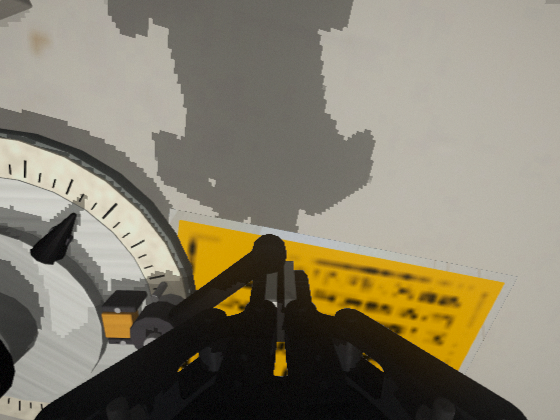

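```bash
python3 - <<'E'
from look import *
import pickle
m=pickle.load(open("pics/w8_m.pkl","rb"))
e=inst(ray("wrist",268,248,.047,m));print("lever end",e, "q",.7+np.arctan2(e[0],e[1]-.088))
E
python3 -m creep '[{"fingers":-1,"dx":-1,"dy":0,"dz":0,"wx":0,"wy":0,"wz":0},{"fingers":-1,"dx":-2,"dy":0,"dz":-2,"wx":0,"wy":0,"wz":0},{"fingers":-1,"dx":-2.5,"dy":0,"dz":-6,"wx":0,"wy":0,"wz":0},{"fingers":-1,"dx":-3,"dy":0,"dz":-10,"wx":0,"wy":0,"wz":0},{"fingers":-1,"dx":-5,"dy":-4,"dz":-12,"wx":0,"wy":0,"wz":8},{"fingers":-1,"dx":-7,"dy":-8,"dz":-13,"wx":0,"wy":0,"wz":16},{"fingers":-1,"dx":-8,"dy":-12,"dz":-13,"wx":0,"wy":0,"wz":24},{"fingers":-1,"dx":-9,"dy":-16,"dz":-13,"wx":0,"wy":0,"wz":32}]'
python3 -c "
from look import *
look('w9')"
```

```text
lever end [-0.05070355  0.1447187   0.047     ] q -0.029461229721173487
t: 7.85
eef_pos: [0.5995, 0.0838, 0.1429]
tool_rot: [-0.0, 0.188, 0.982, 0.001]
force: [0.2, 0.6, 0.1]
finger_gap: 0.0001
7.9 [0.6018 0.0777 0.1427] [-0.  -5.5  0.1]
tcp inst [ 0.0677 -0.015   0.1427]
```

View pics/w9.png

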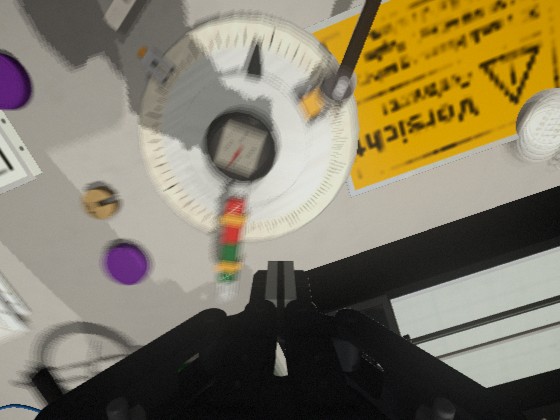

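```bash
cat > goal.py <<'E'
import sys
from h import *
from station import readout
from scipy.spatial.transform import Rotation as R
A=np.array([.5325,.081])
def rel(theta_deg,off,r,z,label=""):
    s=readout.get_state(); w,x,y,zq=s['tool_rot']; M=R.from_quat([x,y,zq,w]).as_matrix()
    t=np.radians(theta_deg);u=np.array([np.cos(t),np.sin(t)]);n=np.array([-u[1],u[0]])
    P=np.append(A+r*u-off*n,z); G=np.column_stack([[-u[0],-u[1],0],[n[0],n[1],0],[0,0,-1]])
    print(label,theta_deg,off,"P",P.round(4),"d_cm",(M.T@(P-s['eef_pos'])*100).round(2),"rot",np.degrees(R.from_matrix(M.T@G).as_rotvec()).round(1))
E
python3 -c "
from goal import *
print(readout.get_state()['eef_pos'],readout.get_state()['qd'].round(2)); rel(-30,.042,.143,.0165)"
```

```text
[0.60179673 0.07765592 0.14274598] [ 0.06 -0.02  0.04  0.02  0.   -0.14]
 -30 0.042 P [ 0.6353 -0.0269  0.0165] d_cm [-7.03 -8.38 12.66] rot [-0.1  0.2  7.7]
```

```bash
python3 -m creep '[{"fingers":-1,"dx":-2.5,"dy":-3,"dz":0,"wx":0,"wy":0,"wz":3},{"fingers":-1,"dx":-5,"dy":-6,"dz":0,"wx":0,"wy":0,"wz":6},{"fingers":-1,"dx":-7,"dy":-8.4,"dz":0,"wx":0,"wy":0,"wz":7.7},{"fingers":-1,"dx":-7,"dy":-8.4,"dz":3,"wx":0,"wy":0,"wz":7.7},{"fingers":-1,"dx":-7,"dy":-8.4,"dz":6,"wx":0,"wy":0,"wz":7.7},{"fingers":-1,"dx":-7,"dy":-8.4,"dz":8,"wx":0,"wy":0,"wz":7.7},{"fingers":-1,"dx":-7,"dy":-8.4,"dz":8,"wx":0,"wy":0,"wz":7.7},{"fingers":-1,"dx":-7,"dy":-8.4,"dz":8,"wx":0,"wy":0,"wz":7.7}]'
python3 -c "
from look import *
look('w10')
from goal import *
rel(-30,.042,.143,.0165)"
```

```text
t: 8.7
eef_pos: [0.6344, -0.0266, 0.0627]
tool_rot: [0.0, 0.258, 0.966, -0.001]
force: [-0.5, 0.3, 0.6]
finger_gap: 0.0001
8.75 [ 0.6354 -0.0268  0.064 ] [0.4 0.6 0.1]
tcp inst [ 0.0832 -0.1237  0.064 ]
 -30 0.042 P [ 0.6353 -0.0269  0.0165] d_cm [ 0.02 -0.    4.75] rot [-0.1  0.2  0. ]
```

View pics/w10.png

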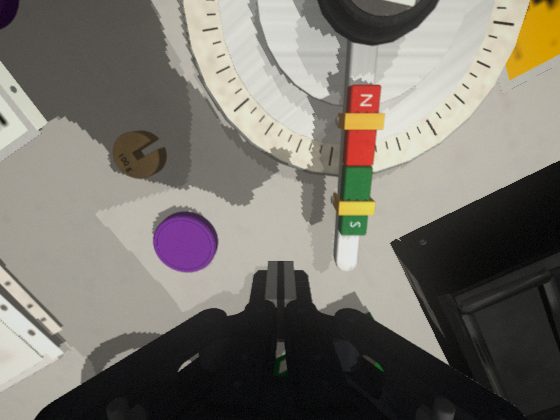

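```bash
python3 -m creep '[{"fingers":-1,"dx":0,"dy":0,"dz":2.5,"wx":0,"wy":0,"wz":0},{"fingers":-1,"dx":0,"dy":0,"dz":4.7,"wx":0,"wy":0,"wz":0},{"fingers":-1,"dx":0,"dy":0.6,"dz":4.7,"wx":0,"wy":0,"wz":0},{"fingers":-1,"dx":0,"dy":1.3,"dz":4.7,"wx":0,"wy":0,"wz":0},{"fingers":-1,"dx":0,"dy":2,"dz":4.7,"wx":0,"wy":0,"wz":0},{"fingers":-1,"dx":-0.1,"dy":3,"dz":4.7,"wx":0,"wy":0,"wz":-4},{"fingers":-1,"dx":-0.1,"dy":4,"dz":4.7,"wx":0,"wy":0,"wz":-8},{"fingers":-1,"dx":-0.1,"dy":4,"dz":4.7,"wx":0,"wy":0,"wz":-8}]'
python3 -c "
from look import *
look('w11')
from goal import *
for t in (-18,-14,-10,-6,-2,2,6,10): rel(t,.022,.143,.0165)"
```

```text
t: 9.55
eef_pos: [0.6583, 0.0084, 0.019]
tool_rot: [0.003, 0.189, 0.982, -0.001]
force: [0.3, -0.5, -0.3]
finger_gap: 0.0003
9.6 [0.6577 0.0078 0.0186] [ 0.6 -0.2  0.1]
tcp inst [ 0.111  -0.0933  0.0186]
 -18 0.022 P [0.6617 0.0159 0.0165] d_cm [-0.07  0.9   0.21] rot [-0.1  0.3 -4. ]
 -14 0.022 P [0.6659 0.0251 0.0165] d_cm [-0.12  1.9   0.2 ] rot [-0.1  0.3 -8. ]
 -10 0.022 P [0.6695 0.0345 0.0165] d_cm [-0.1   2.91  0.2 ] rot [ -0.1   0.3 -12. ]
 -6 0.022 P [0.6724 0.0442 0.0165] d_cm [-0.01  3.92  0.2 ] rot [ -0.1   0.3 -16. ]
 -2 0.022 P [0.6746 0.054  0.0165] d_cm [0.16 4.92 0.2 ] rot [ -0.1   0.3 -20. ]
 2 0.022 P [0.6762 0.064  0.0165] d_cm [0.39 5.9  0.2 ] rot [ -0.1   0.3 -24. ]
 6 0.022 P [0.677  0.0741 0.0165] d_cm [0.69 6.86 0.19] rot [ -0.1   0.3 -28. ]
 10 0.022 P [0.6771 0.0842 0.0165] d_cm [1.05 7.81 0.19] rot [ -0.2   0.3 -32. ]
```

View pics/w11.png

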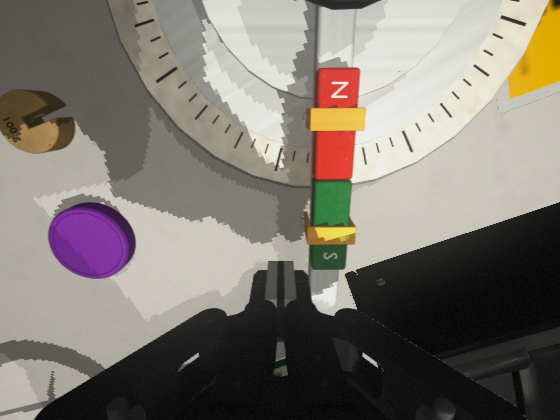

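```bash
python3 - <<'E'
from h import *
d=np.load("pics/top0_d.npy")
m=eyes.camera_model("top"); f=210/np.tan(np.radians(m["vertical_fov"]/2));E=m["extrinsics"]
v,u=np.mgrid[0:420,0:560]; P=np.stack([(u-m["cx"])/f*d,(v-m["cy"])/f*d,d],-1)@E[:3,:3].T+E[:3,3]
for y0 in np.arange(0.0,.26,.02):
    M=(abs(P[...,1]-y0)<.01)&(P[...,0]>.6)&(P[...,0]<.8)&(P[...,2]>.06)
    M2=(abs(P[...,1]-y0)<.01)&(P[...,0]>.67)&(P[...,0]<.8)
    print(round(y0,2),P[M][:,0].min() if M.any() else None, P[M2][:,2].max())
import cv2,pickle
d=np.load("pics/w11_d.npy");m=pickle.load(open("pics/w11_m.pkl","rb"));f=210/np.tan(np.radians(m["vertical_fov"]/2));E=m["extrinsics"]
for (uu,vv) in [(350,275),(360,280),(390,290),(450,245),(520,225),(520,280)]:
    z=d[vv,uu];print(uu,vv,(E[:3,:3]@np.array([(uu-m["cx"])/f*z,(vv-m["cy"])/f*z,z])+E[:3,3]).round(4))
E
```

```text
0.0 0.7894447621226425 0.06016286837249729
0.02 0.613720705872225 0.009643812883055158
0.04 0.6018126921865435 0.10934988288806569
0.06 0.6851211145856756 0.09373683086672036
0.08 0.6855767444248327 0.09321194634705043
0.1 0.6850095711733101 0.09651170090041439
0.12 0.6854871769236764 0.10164546989743961
0.14 0.6861229571925556 0.09357309803731462
0.16 0.6861733740953208 0.09730971518739717
0.18 0.6860074249338242 0.09577821843248424
0.2 0.6875045212173186 0.09943098385600746
0.22 0.685970252408443 0.0984397342790444
0.24 0.6857721577721755 0.09534457371117777
350 275 [0.6881 0.0435 0.0103]
360 280 [0.6883 0.0479 0.0184]
390 290 [0.6873 0.0602 0.0371]
450 245 [0.6885 0.1052 0.0134]
520 225 [0.6887 0.1435 0.0166]
520 280 [0.6883 0.1136 0.0573]
```

```bash
python3 - <<'E'
from h import *
d=np.load("pics/top0_d.npy")
m=eyes.camera_model("top"); f=210/np.tan(np.radians(m["vertical_fov"]/2));E=m["extrinsics"]
v,u=np.mgrid[0:420,0:560]; P=np.stack([(u-m["cx"])/f*d,(v-m["cy"])/f*d,d],-1)@E[:3,:3].T+E[:3,3]
for x0 in np.arange(.675,.79,.01):
    M=(abs(P[...,0]-x0)<.005)&(P[...,1]>.0)&(P[...,1]<.25); Z=P[M][:,2]
    print(round(x0,3),np.percentile(Z,[5,50,90,100]).round(3))
import pickle
d=np.load("pics/w11_d.npy");m=pickle.load(open("pics/w11_m.pkl","rb"));f=210/np.tan(np.radians(m["vertical_fov"]/2));E=m["extrinsics"]
from scipy.spatial.transform import Rotation as R
M=R.from_quat([.189,.982,-.001,.003]).as_matrix()
for (uu,vv) in [(280,268),(262,280),(298,280),(300,310),(215,320),(345,320),(250,320),(150,350),(400,350),(100,400),(450,400),(280,350),(280,400)]:
    z=d[vv,uu];p=(E[:3,:3]@np.array([(uu-m["cx"])/f*z,(vv-m["cy"])/f*z,z])+E[:3,3]);print(uu,vv,(M.T@(p-[.6577,.0078,.0186])).round(4))
E
python3 - <<'E'
from station import eyes
import cv2
a,_=eyes.grab_frame("scene");cv2.imwrite("pics/s11c.png",cv2.resize(a[100:260,150:330,::-1],None,fx=3.6,fy=3.6,interpolation=cv2.INTER_CUBIC))
E
```

```text
0.675 [-0.007 -0.002  0.002  0.006]
0.685 [-0.004  0.033  0.079  0.09 ]
0.695 [-0.005  0.081  0.088  0.093]
0.705 [-0.003  0.078  0.088  0.094]
0.715 [-0.003  0.079  0.088  0.096]
0.725 [-0.003  0.078  0.088  0.093]
0.735 [-0.003  0.08   0.089  0.098]
0.745 [-0.003  0.084  0.091  0.099]
0.755 [-0.002  0.079  0.088  0.1  ]
0.765 [-0.002  0.082  0.092  0.099]
0.775 [-0.003  0.081  0.09   0.102]
0.785 [-0.002  0.078  0.089  0.098]
280 268 [ 0.0098  0.0001 -0.0265]
262 280 [ 0.0058 -0.0086 -0.031 ]
298 280 [ 0.0061  0.0089 -0.0316]
300 310 [ 0.0121  0.0078 -0.0625]
215 320 [ 0.0109 -0.0237 -0.0667]
345 320 [ 0.0108  0.0241 -0.0666]
250 320 [ 0.0104 -0.0109 -0.0661]
150 350 [ 0.0113 -0.0414 -0.0816]
400 350 [ 0.0106  0.0389 -0.0809]
100 400 [ 0.012  -0.0469 -0.0997]
450 400 [ 0.0109  0.0454 -0.0988]
280 350 [-0.0843 -0.      0.0184]
280 400 [ 0.0097  0.0002 -0.0978]
```

View pics/s11c.png

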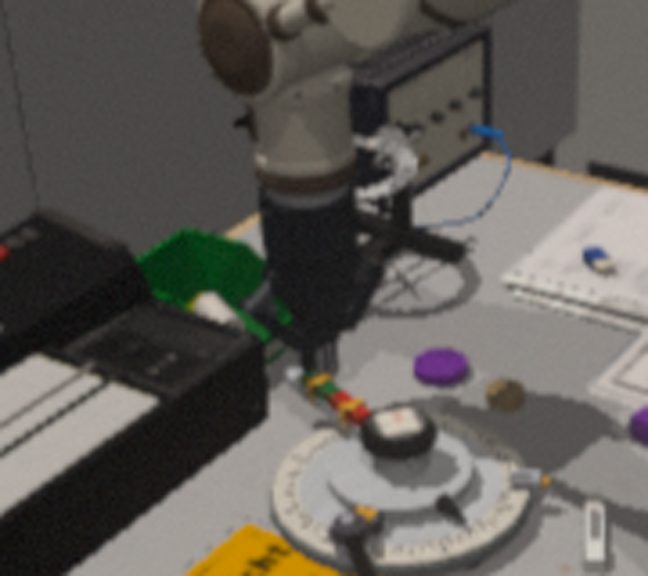

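```bash
python3 - <<'E'
from look import *
import pickle
m=pickle.load(open("pics/w11_m.pkl","rb"))
a=ray("wrist",(319+358)/2,69,.062,m);b=ray("wrist",(311+347)/2,266,.062,m)
print(a,b,np.degrees(np.arctan2(b[1]-a[1],b[0]-a[0])),np.hypot(*(a[:2]-[.5325,.081])),np.hypot(*(b[:2]-[.5325,.081])))
for p in(a,b): print(np.degrees(np.arctan2(p[1]-.081,p[0]-.5325)))
E
python3 -c "
from goal import *
for t,tt in ((-16,0),(-10,0),(-5,0),(0,0),(5,0),(10,0),(15,0)): rel(t,.022,.138,.0185)"
```

```text
[0.5748925  0.06292077 0.062     ] [0.64641796 0.03525476 0.062     ] -21.14644076539909 0.046086685853843096 0.12275963346886413
-23.09690963242936
-21.87856848792651
 -16 0.022 P [0.6591 0.0218 0.0185] d_cm [ 0.36  1.4  -0.04] rot [-0.1  0.3 -6. ]
 -10 0.022 P [0.6646 0.0354 0.0185] d_cm [ 0.36  2.86 -0.04] rot [ -0.1   0.3 -12. ]
 -5 0.022 P [0.6681 0.0471 0.0185] d_cm [ 0.47  4.07 -0.04] rot [ -0.1   0.3 -17. ]
 0 0.022 P [0.6705 0.059  0.0185] d_cm [ 0.69  5.27 -0.05] rot [ -0.1   0.3 -22. ]
 5 0.022 P [0.6719 0.0711 0.0185] d_cm [ 1.02  6.45 -0.05] rot [ -0.1   0.3 -27. ]
 10 0.022 P [0.6722 0.0833 0.0185] d_cm [ 1.44  7.59 -0.05] rot [ -0.2   0.2 -32. ]
 15 0.022 P [0.6715 0.0955 0.0185] d_cm [ 1.97  8.69 -0.06] rot [ -0.2   0.2 -37. ]
```

```bash
python3 -m creep '[{"fingers":-1,"dx":0.3,"dy":0.7,"dz":0.2,"wx":0,"wy":0,"wz":-3},{"fingers":-1,"dx":0.4,"dy":1.4,"dz":0.2,"wx":0,"wy":0,"wz":-6},{"fingers":-1,"dx":0.4,"dy":2.2,"dz":0.2,"wx":0,"wy":0,"wz":-9},{"fingers":-1,"dx":0.4,"dy":2.9,"dz":0.2,"wx":0,"wy":0,"wz":-12},{"fingers":-1,"dx":0.5,"dy":4.0,"dz":0.2,"wx":0,"wy":0,"wz":-17},{"fingers":-1,"dx":0.7,"dy":5.2,"dz":0.2,"wx":0,"wy":0,"wz":-22},{"fingers":-1,"dx":1.0,"dy":6.3,"dz":0.2,"wx":0,"wy":0,"wz":-25},{"fingers":-1,"dx":1.2,"dy":7,"dz":0.2,"wx":0,"wy":0,"wz":-27}]'
python3 -c "
from look import *
look('w12')"
```

```text
t: 10.45
eef_pos: [0.6723, 0.0771, 0.0163]
tool_rot: [0.002, -0.044, 0.999, -0.002]
force: [0.2, -0.6, 0.3]
finger_gap: 0.0001
10.5 [0.6723 0.0781 0.0163] [0.1 0.2 0.6]
tcp inst [ 0.1373 -0.0265  0.0163]
```

View pics/w12.png

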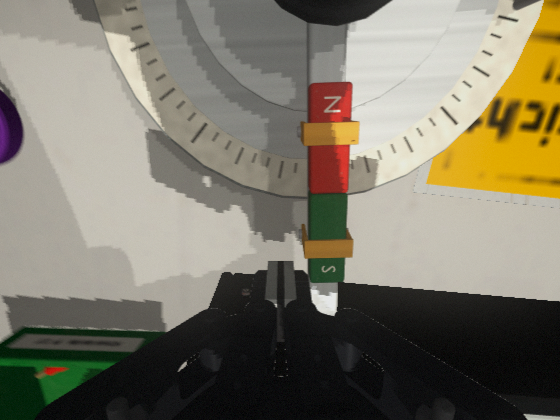

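```bash
python3 -c "
from goal import *
for t in (10,14,18,22,26,29): rel(t,.0235,.138,.0163)"
```

```text
10 0.0235 P [0.6725 0.0818 0.0163] d_cm [-0.05  0.37 -0.  ] rot [-0.2  0.2 -4.9]
 14 0.0235 P [0.6721 0.0916 0.0163] d_cm [-0.1   1.34 -0.  ] rot [-0.2  0.2 -8.9]
 18 0.0235 P [0.671  0.1013 0.0163] d_cm [-0.08  2.32 -0.01] rot [ -0.2   0.2 -12.9]
 22 0.0235 P [0.6693 0.1109 0.0163] d_cm [ 0.01  3.29 -0.01] rot [ -0.2   0.2 -16.9]
 26 0.0235 P [0.6668 0.1204 0.0163] d_cm [ 0.17  4.26 -0.01] rot [ -0.2   0.2 -20.9]
 29 0.0235 P [0.6646 0.1274 0.0163] d_cm [ 0.33  4.97 -0.02] rot [ -0.2   0.2 -23.9]
```

```bash
python3 -m creep '[{"fingers":-1,"dx":0,"dy":0.4,"dz":0,"wx":0,"wy":0,"wz":-1},{"fingers":-1,"dx":-0.1,"dy":0.9,"dz":0,"wx":0,"wy":0,"wz":-2},{"fingers":-1,"dx":-0.1,"dy":1.4,"dz":0,"wx":0,"wy":0,"wz":-3},{"fingers":-1,"dx":-0.1,"dy":1.9,"dz":0,"wx":0,"wy":0,"wz":-4},{"fingers":-1,"dx":-0.1,"dy":2.4,"dz":0,"wx":0,"wy":0,"wz":-4},{"fingers":-1,"dx":0,"dy":2.9,"dz":0,"wx":0,"wy":0,"wz":-4},{"fingers":-1,"dx":0,"dy":3.3,"dz":0,"wx":0,"wy":0,"wz":-4},{"fingers":-1,"dx":0,"dy":3.3,"dz":0,"wx":0,"wy":0,"wz":-4}]'
python3 -c "
from look import *
look('w13')
im,_=eyes.grab_frame('top');cv2.imwrite('pics/top13.png',im[:,:,::-1])
cv2.imwrite('pics/top13c.png',cv2.resize(im[140:260,180:340,::-1],None,fx=5,fy=5,interpolation=cv2.INTER_CUBIC))"
```

```text
t: 11.3
eef_pos: [0.6692, 0.1118, 0.0161]
tool_rot: [0.002, -0.08, 0.997, -0.001]
force: [0.2, -0.5, 0.2]
finger_gap: 0.0004
11.35 [0.6693 0.1115 0.0162] [ 0.4 -0.3  0.3]
tcp inst [0.14   0.0069 0.0162]
```

View pics/w13.png

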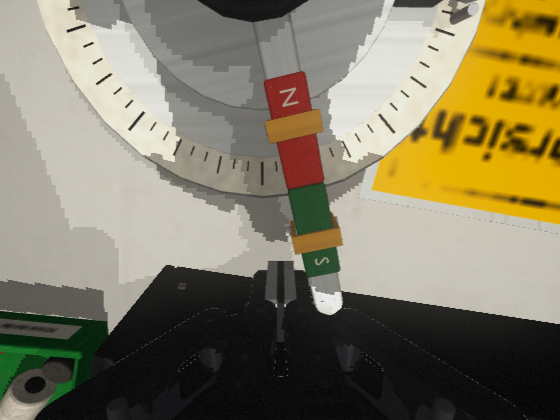

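View pics/top13c.png

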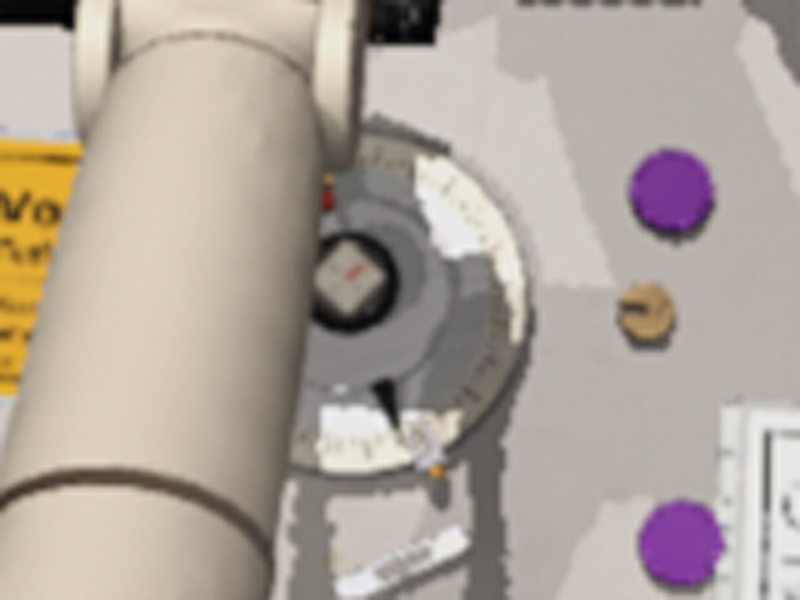

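```bash
python3 - <<'E'
import cv2
im=cv2.imread("pics/top13.png")
cv2.imwrite("pics/t13z.png",cv2.resize(im[208:244,240:284],None,fx=16,fy=16,interpolation=cv2.INTER_CUBIC))
E
```

```text
(no output)
```

View pics/t13z.png

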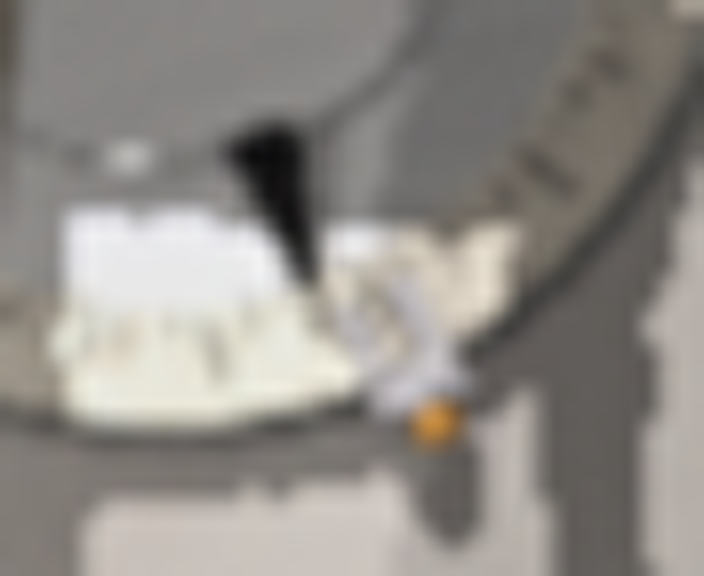

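```bash
cat > mag.py <<'E'
from look import *
import pickle
def ang(name):
    # magnet mask: red/green saturated pixels -> centre line on plane z=.062 (top faces)
    m=pickle.load(open(f"pics/{name}_m.pkl","rb")); im=cv2.imread(f"pics/{name}.png"); d=np.load(f"pics/{name}_d.npy")
    hsv=cv2.cvtColor(im,cv2.COLOR_BGR2HSV); h,s,v=cv2.split(hsv)
    M=((((h<8)|(h>172))|((h>55)&(h<85)))&(s>150)&(v>50)).astype(np.uint8)
    v_,u_=np.nonzero(M); f=210/np.tan(np.radians(m["vertical_fov"]/2));E=m["extrinsics"];z=d[v_,u_]
    P=np.stack([(u_-m["cx"])/f*z,(v_-m["cy"])/f*z,z],-1)@E[:3,:3].T+E[:3,3]
    r=np.hypot(P[:,0]-.5325,P[:,1]-.081); K=(abs(P[:,2]-.061)<.004)&(r>.03)&(r<.14)
    Q=P[K][:,:2].astype(np.float32); vx,vy,x0,y0=cv2.fitLine(Q,cv2.DIST_L2,0,.01,.01).ravel()
    c=Q.mean(0); print(name,K.sum(),"line dir",np.degrees(np.arctan(vy/vx)).round(2),"centroid dir",np.degrees(np.arctan2(c[1]-.081,c[0]-.5325)).round(2), "offset of line from axis mm",((-vy*(.5325-x0)+vx*(.081-y0))*1000).round(2))
E
python3 - <<'E'
from mag import *
for n in("w11","w12","w13"): ang(n)
from goal import *
t=lambda u,v,z:ray("top",240+(u+.5)/16-.5,208+(v+.5)/16-.5,z)
C=ray("top",180+(347.5)/5-.5,140+280.5/5-.5,.077)
for n,p in(("ptr",t(323,308,.034)),("slot",t(372,302,.036)),("screw",t(435,424,.034))):
    print(n,p.round(4),np.degrees(np.arctan2(-(p[1]-C[1]),-(p[0]-C[0]))), np.hypot(*(p-C)[:2]))
for tt in (24,26,28,30): rel(tt,.0245,.138,.0163)
E
```

```text
w11 3867 line dir -22.7 centroid dir -22.61 offset of line from axis mm -0.11
w12 3333 line dir 7.4 centroid dir 6.0 offset of line from axis mm 1.59
w13 3347 line dir 21.91 centroid dir 21.0 offset of line from axis mm 1.02
ptr [0.4534 0.0501 0.034 ] 22.207113748472974 0.0828503147292656
slot [0.4545 0.0416 0.036 ] 27.73915679908635 0.0854414573130828
screw [0.4341 0.0298 0.034 ] 28.2535247207366 0.1089747253992897
 24 0.0245 P [0.6685 0.1147 0.0163] d_cm [ 0.03  0.36 -0.01] rot [ -0.2   0.2 -14.8]
 26 0.0245 P [0.6673 0.1195 0.0163] d_cm [ 0.08  0.85 -0.01] rot [ -0.2   0.2 -16.8]
 28 0.0245 P [0.6658 0.1242 0.0163] d_cm [ 0.15  1.33 -0.01] rot [ -0.2   0.2 -18.8]
 30 0.0245 P [0.6643 0.1288 0.0163] d_cm [ 0.23  1.81 -0.01] rot [ -0.2   0.2 -20.8]
```

```bash
python3 -m creep '[{"fingers":-1,"dx":0,"dy":0.3,"dz":0,"wx":0,"wy":0,"wz":0},{"fingers":-1,"dx":0,"dy":0.6,"dz":0,"wx":0,"wy":0,"wz":0},{"fingers":-1,"dx":0.1,"dy":0.8,"dz":0,"wx":0,"wy":0,"wz":0},{"fingers":-1,"dx":0.1,"dy":1.0,"dz":0,"wx":0,"wy":0,"wz":0},{"fingers":-1,"dx":0.1,"dy":1.1,"dz":0,"wx":0,"wy":0,"wz":0},{"fingers":-1,"dx":0.1,"dy":1.2,"dz":0,"wx":0,"wy":0,"wz":0},{"fingers":-1,"dx":0.1,"dy":1.3,"dz":0,"wx":0,"wy":0,"wz":0},{"fingers":-1,"dx":0.1,"dy":1.3,"dz":0,"wx":0,"wy":0,"wz":0}]'
python3 -c "
from mag import *
look('w14');ang('w14')
im,_=eyes.grab_frame('top');cv2.imwrite('pics/top14.png',im[:,:,::-1])
cv2.imwrite('pics/t14z.png',cv2.resize(im[208:244,240:284,::-1],None,fx=16,fy=16,interpolation=cv2.INTER_CUBIC))"
```

```text
t: 12.2
eef_pos: [0.6663, 0.1241, 0.0161]
tool_rot: [0.002, -0.08, 0.997, -0.001]
force: [0.4, -0.2, -0.2]
finger_gap: -0.0001
12.25 [0.6664 0.1241 0.0162] [-0.9  0.4  0.1]
tcp inst [0.1392 0.0198 0.0162]
w14 3380 line dir 26.92 centroid dir 26.24 offset of line from axis mm 0.77
```

View pics/t14z.png

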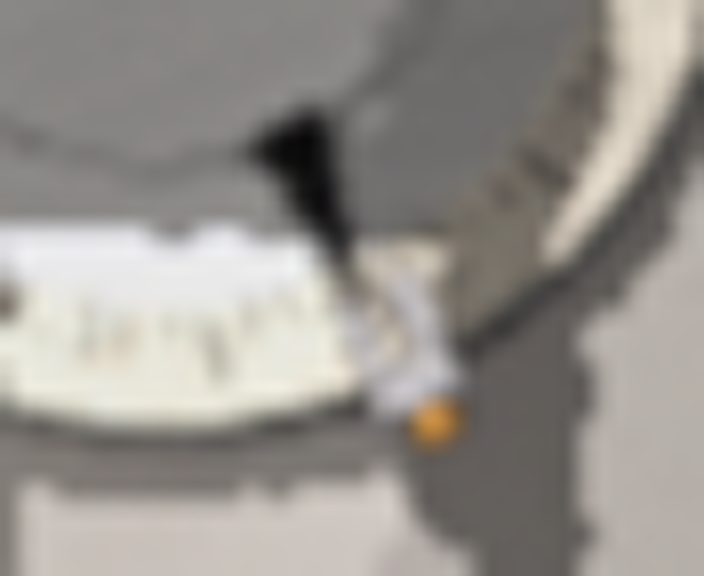

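```bash
python3 -m creep '[{"fingers":-1,"dx":0,"dy":0.1,"dz":0,"wx":0,"wy":0,"wz":0},{"fingers":-1,"dx":0,"dy":0.2,"dz":0,"wx":0,"wy":0,"wz":0},{"fingers":-1,"dx":0,"dy":0.3,"dz":0,"wx":0,"wy":0,"wz":0},{"fingers":-1,"dx":0.1,"dy":0.4,"dz":0,"wx":0,"wy":0,"wz":0},{"fingers":-1,"dx":0.1,"dy":0.4,"dz":0,"wx":0,"wy":0,"wz":0},{"fingers":-1,"dx":0.1,"dy":0.4,"dz":0,"wx":0,"wy":0,"wz":0},{"fingers":-1,"dx":0.1,"dy":0.4,"dz":0,"wx":0,"wy":0,"wz":0},{"fingers":-1,"dx":0.1,"dy":0.4,"dz":0,"wx":0,"wy":0,"wz":0}]'
python3 -c "
from mag import *
look('w15');ang('w15')
im,_=eyes.grab_frame('top');cv2.imwrite('pics/top15.png',im[:,:,::-1])
cv2.imwrite('pics/t15z.png',cv2.resize(im[208:244,240:284,::-1],None,fx=16,fy=16,interpolation=cv2.INTER_CUBIC))"
```

```text
t: 13.1
eef_pos: [0.6647, 0.1279, 0.0161]
tool_rot: [0.002, -0.08, 0.997, -0.001]
force: [-0.5, 0.8, 0.3]
finger_gap: -0.0
13.15 [0.6647 0.1279 0.0161] [0.6 0.1 0.5]
tcp inst [0.1382 0.0238 0.0161]
w15 3359 line dir 28.74 centroid dir 28.02 offset of line from axis mm 0.81
```

View pics/t15z.png

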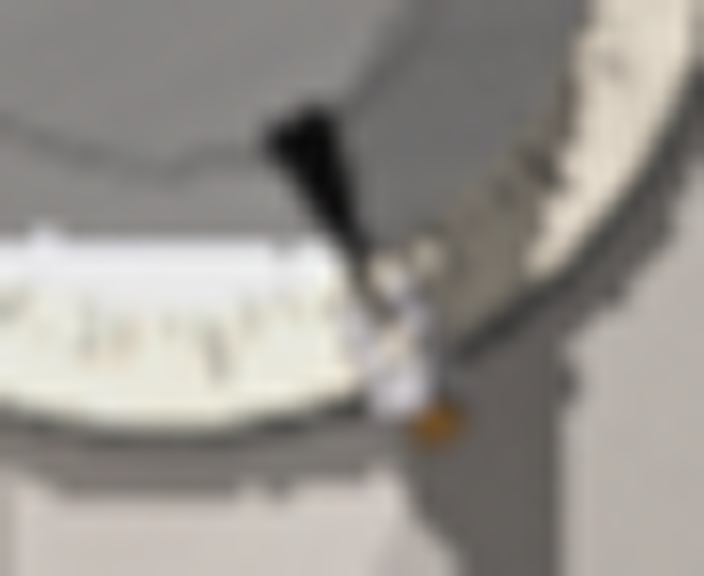

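```bash
python3 -m creep '[{"fingers":-1,"dx":0,"dy":-1,"dz":0,"wx":0,"wy":0,"wz":0},{"fingers":-1,"dx":0,"dy":-2,"dz":0,"wx":0,"wy":0,"wz":0},{"fingers":-1,"dx":0,"dy":-2,"dz":-4,"wx":0,"wy":0,"wz":0},{"fingers":-1,"dx":0,"dy":-2,"dz":-8,"wx":0,"wy":0,"wz":0},{"fingers":-1,"dx":1,"dy":-2,"dz":-12,"wx":0,"wy":0,"wz":0},{"fingers":-1,"dx":3,"dy":-2,"dz":-16,"wx":0,"wy":0,"wz":0},{"fingers":-1,"dx":5,"dy":-2,"dz":-19,"wx":0,"wy":0,"wz":0},{"fingers":-1,"dx":5,"dy":-2,"dz":-19,"wx":0,"wy":0,"wz":0}]'
python3 -c "
from mag import *
look('w16a')
m,im,d=look('w16');ang('w16')
cv2.imwrite('pics/w16c.png',cv2.resize(im[0:240,160:430,::-1],None,fx=2.5,fy=2.5,interpolation=cv2.INTER_CUBIC))"
```

```text
t: 14.0
eef_pos: [0.6194, 0.0995, 0.2125]
tool_rot: [0.007, -0.079, 0.997, -0.002]
force: [1.4, -0.1, 0.1]
finger_gap: 0.0002
14.05 [0.6189 0.0996 0.2095] [ 0.1  0.7 -1. ]
tcp inst [0.0883 0.0037 0.2095]
14.1 [0.6181 0.0998 0.2069] [ 0.4  0.4 -1. ]
tcp inst [0.0875 0.004  0.2069]
w16 365 line dir 28.99 centroid dir 27.8 offset of line from axis mm 1.37
```

View pics/w16c.png

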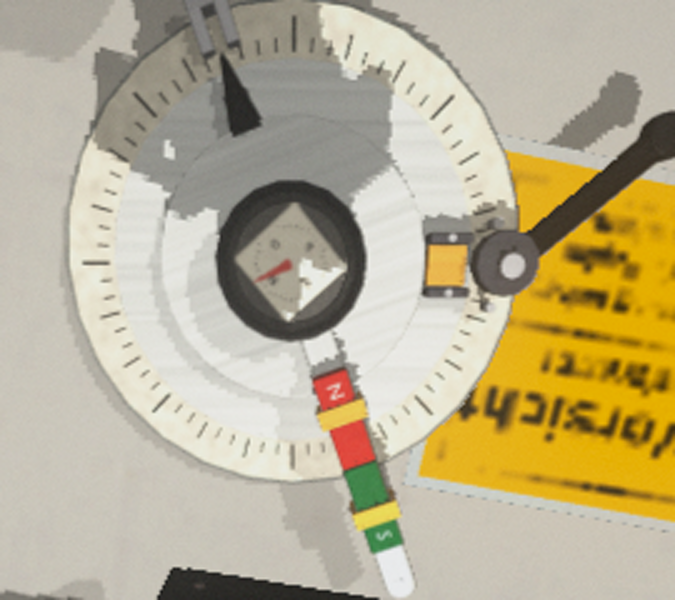

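```bash
python3 -m creep '[{"fingers":-1,"dx":4,"dy":3.5,"dz":0,"wx":0,"wy":0,"wz":0},{"fingers":-1,"dx":8,"dy":7,"dz":0,"wx":0,"wy":0,"wz":0},{"fingers":-1,"dx":12,"dy":10.5,"dz":0,"wx":0,"wy":0,"wz":0},{"fingers":-1,"dx":16,"dy":13.5,"dz":1,"wx":0,"wy":0,"wz":0},{"fingers":-1,"dx":17,"dy":13.9,"dz":5,"wx":0,"wy":0,"wz":0},{"fingers":-1,"dx":17,"dy":13.9,"dz":9,"wx":0,"wy":0,"wz":0},{"fingers":-1,"dx":17,"dy":13.9,"dz":12,"wx":0,"wy":0,"wz":0},{"fingers":-1,"dx":17,"dy":13.9,"dz":12,"wx":0,"wy":0,"wz":0}]'
python3 -c "
from look import *
m,im,d=look('w17')"
```

```text
t: 14.9
eef_pos: [0.424, 0.2086, 0.0796]
tool_rot: [-0.003, -0.079, 0.997, -0.002]
force: [-1.1, 0.5, -1.1]
finger_gap: 0.0002
14.95 [0.4265 0.209  0.0826] [ 0.6 -0.5  1. ]
tcp inst [-0.0828  0.1441  0.0826]
```

View pics/w17.png

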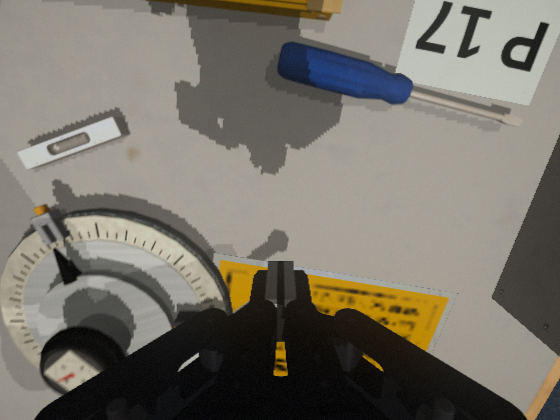

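```bash
python3 -m creep '[{"fingers":-1,"dx":0,"dy":0,"dz":4,"wx":0,"wy":0,"wz":0},{"fingers":-1,"dx":0,"dy":0,"dz":7,"wx":0,"wy":0,"wz":0},{"fingers":-1,"dx":0,"dy":0.1,"dz":7,"wx":0,"wy":0,"wz":0},{"fingers":-1,"dx":-0.7,"dy":0.1,"dz":7,"wx":0,"wy":0,"wz":0},{"fingers":-1,"dx":-1.5,"dy":0.2,"dz":7,"wx":0,"wy":0,"wz":0},{"fingers":-1,"dx":-2.5,"dy":0.7,"dz":7,"wx":0,"wy":0,"wz":0},{"fingers":-1,"dx":-3.5,"dy":1.2,"dz":7,"wx":0,"wy":0,"wz":0},{"fingers":-1,"dx":-4.5,"dy":1.5,"dz":7,"wx":0,"wy":0,"wz":0}]'
python3 -c "
from look import *
m,im,d=look('w18')"
```

```text
t: 15.75
eef_pos: [0.4686, 0.2324, 0.014]
tool_rot: [-0.001, -0.079, 0.997, -0.001]
force: [-5.8, 2.6, 0.2]
finger_gap: -0.0001
15.8 [0.4705 0.2326 0.0144] [-4.3  1.5 -1.3]
tcp inst [-0.0354  0.1599  0.0144]
```

View pics/w18.png

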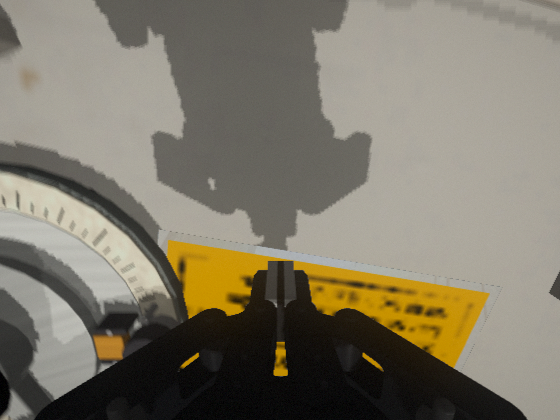

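```bash
python3 -m creep '[{"fingers":-1,"dx":-0.8,"dy":0.1,"dz":0.1,"wx":0,"wy":0,"wz":0},{"fingers":-1,"dx":-1.6,"dy":0.2,"dz":0.1,"wx":0,"wy":0,"wz":0},{"fingers":-1,"dx":-2.4,"dy":0.1,"dz":0.1,"wx":0,"wy":0,"wz":0},{"fingers":-1,"dx":-3.2,"dy":0,"dz":0.1,"wx":0,"wy":0,"wz":0},{"fingers":-1,"dx":-4,"dy":-0.2,"dz":0.1,"wx":0,"wy":0,"wz":0},{"fingers":-1,"dx":-4.6,"dy":-0.4,"dz":0.1,"wx":0,"wy":0,"wz":0},{"fingers":-1,"dx":-5.0,"dy":-0.5,"dz":0.1,"wx":0,"wy":0,"wz":0},{"fingers":-1,"dx":-5.3,"dy":-0.6,"dz":0.1,"wx":0,"wy":0,"wz":0}]'
python3 -c "
from look import *
m,im,d=look('w19')
im,_=eyes.grab_frame('scene');cv2.imwrite('pics/s19c.png',cv2.resize(im[180:290,160:340,::-1],None,fx=4,fy=4,interpolation=cv2.INTER_CUBIC))"
```

```text
t: 16.6
eef_pos: [0.5244, 0.2348, 0.0137]
tool_rot: [0.0, -0.079, 0.997, -0.001]
force: [-3.8, 2.1, 3.3]
finger_gap: -0.0006
16.65 [0.5247 0.2347 0.0137] [-3.3  0.5  2.2]
tcp inst [0.0183 0.1528 0.0137]
```

View pics/w19.png

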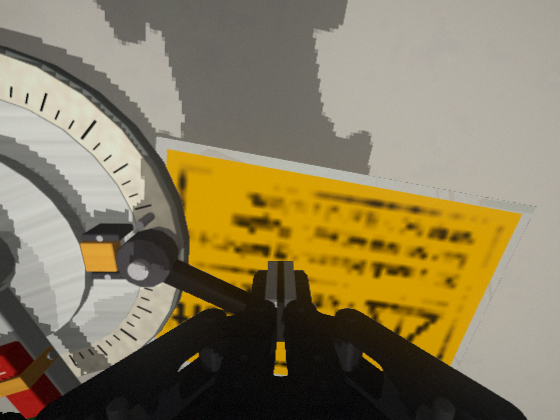

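View pics/s19c.png

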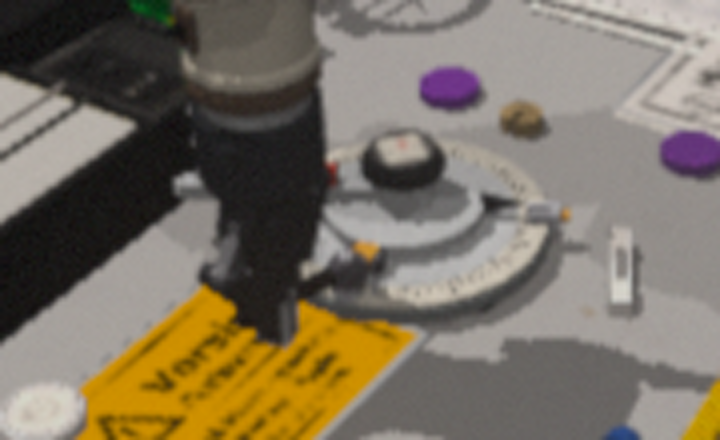

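```bash
python3 -m creep '[{"fingers":-1,"dx":-0.3,"dy":-0.1,"dz":0,"wx":0,"wy":0,"wz":0},{"fingers":-1,"dx":-0.6,"dy":-0.2,"dz":0,"wx":0,"wy":0,"wz":0},{"fingers":-1,"dx":-0.8,"dy":-0.4,"dz":0,"wx":0,"wy":0,"wz":0},{"fingers":-1,"dx":-1.0,"dy":-0.5,"dz":0,"wx":0,"wy":0,"wz":0},{"fingers":-1,"dx":-1.1,"dy":-0.6,"dz":0,"wx":0,"wy":0,"wz":0},{"fingers":-1,"dx":-1.2,"dy":-0.6,"dz":0,"wx":0,"wy":0,"wz":0},{"fingers":-1,"dx":-1.2,"dy":-0.6,"dz":0,"wx":0,"wy":0,"wz":0},{"fingers":-1,"dx":-1.2,"dy":-0.6,"dz":0,"wx":0,"wy":0,"wz":0}]'
python3 -c "
from look import *
m,im,d=look('w20')
f=lambda u,v:inst(ray('wrist',u,v,.045,m)).round(4)"
```

```text
t: 17.5
eef_pos: [0.5358, 0.2308, 0.0132]
tool_rot: [-0.001, -0.079, 0.997, -0.001]
force: [-9.0, 2.4, 3.9]
finger_gap: 0.0002
17.55 [0.5358 0.2308 0.0132] [-8.2  2.5  4.2]
tcp inst [0.0286 0.1471 0.0132]
```

View pics/w20.png

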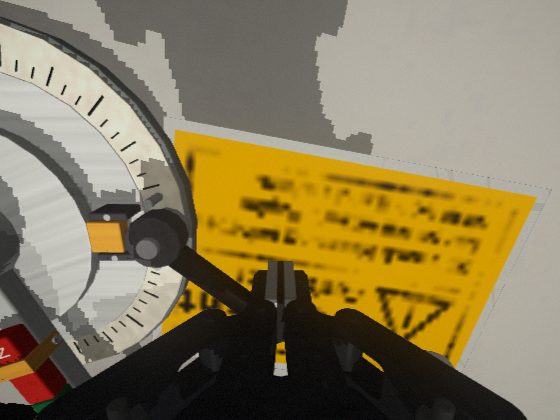

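```bash
python3 - <<'E'
import cv2
im=cv2.imread("pics/w20.png");cv2.imwrite("pics/w20c.png",cv2.resize(im[200:320,120:280],None,fx=5,fy=5,interpolation=cv2.INTER_CUBIC))
E
```

```text
(no output)
```

View pics/w20c.png

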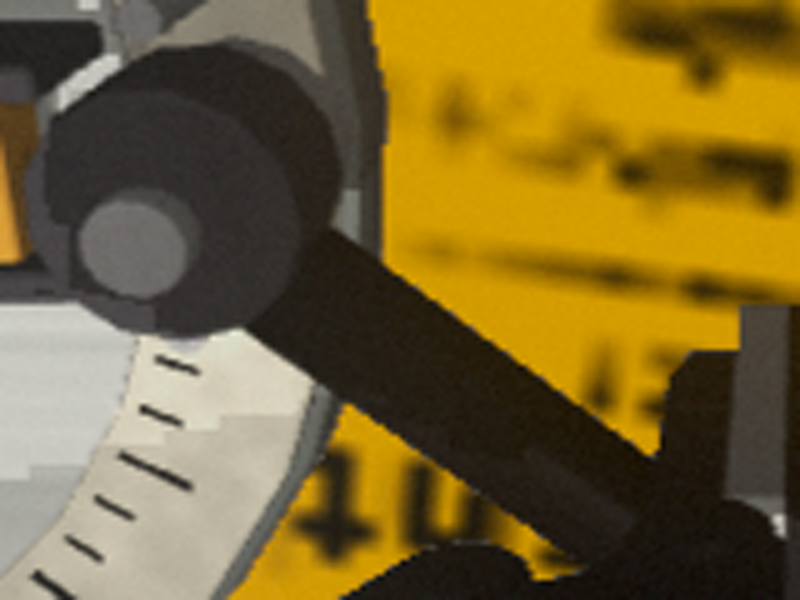

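```bash
python3 - <<'E'
from look import *
import pickle
m=pickle.load(open("pics/w20_m.pkl","rb"))
g=lambda u,v,z=.045:inst(ray("wrist",120+u/5,200+v/5,z,m))
for z in(.035,.045):
  a,b=g(330,228,z),g(650,455,z);print(z,a,b,"a",np.arctan2(b[0]-a[0],b[1]-a[1]))
a,b=g(250,335),g(580,560);print(a,b,"a",np.arctan2(b[0]-a[0],b[1]-a[1]))
E
```

```text
0.035 [0.00740658 0.09945695 0.035     ] [0.03400138 0.13026384 0.035     ] a 0.712150358024545
0.045 [0.00278548 0.10302314 0.045     ] [0.0274153  0.13155382 0.045     ] a 0.7121503580245468
[0.01384738 0.09413753 0.045     ] [0.03958472 0.1239733  0.045     ] a 0.7117832350809506
```

```bash
python3 -m creep '[{"fingers":-1,"dx":-0.1,"dy":0,"dz":0,"wx":0,"wy":0,"wz":0},{"fingers":-1,"dx":-0.2,"dy":0,"dz":0,"wx":0,"wy":0,"wz":0},{"fingers":-1,"dx":-0.2,"dy":0,"dz":0,"wx":0,"wy":0,"wz":0},{"fingers":-1,"dx":-0.2,"dy":0,"dz":0,"wx":0,"wy":0,"wz":0},{"fingers":-1,"dx":-0.2,"dy":0,"dz":0,"wx":0,"wy":0,"wz":0},{"fingers":-1,"dx":-0.2,"dy":0,"dz":0,"wx":0,"wy":0,"wz":0},{"fingers":-1,"dx":-0.2,"dy":0,"dz":0,"wx":0,"wy":0,"wz":0},{"fingers":-1,"dx":-0.2,"dy":0,"dz":0,"wx":0,"wy":0,"wz":0}]'

```

```text
t: 18.35
eef_pos: [0.5359, 0.2312, 0.0128]
tool_rot: [-0.003, -0.079, 0.997, -0.001]
force: [-9.7, 0.5, 5.5]
finger_gap: 0.0003
```

```bash
python3 -m creep '[{"fingers":-1,"dx":0.8,"dy":0.3,"dz":0,"wx":0,"wy":0,"wz":0},{"fingers":-1,"dx":2,"dy":0.6,"dz":0,"wx":0,"wy":0,"wz":0},{"fingers":-1,"dx":2,"dy":0.6,"dz":-3,"wx":0,"wy":0,"wz":0},{"fingers":-1,"dx":2,"dy":0.6,"dz":-7,"wx":0,"wy":0,"wz":0},{"fingers":-1,"dx":2,"dy":0.6,"dz":-11,"wx":0,"wy":0,"wz":0},{"fingers":-1,"dx":0,"dy":-2,"dz":-15,"wx":0,"wy":0,"wz":0},{"fingers":-1,"dx":-3,"dy":-5,"dz":-19,"wx":0,"wy":0,"wz":0},{"fingers":-1,"dx":-6,"dy":-8,"dz":-21,"wx":0,"wy":0,"wz":0}]'
python3 -m creep '[{"fingers":-1,"dx":-2,"dy":-2,"dz":0,"wx":0,"wy":0,"wz":0},{"fingers":-1,"dx":-3.5,"dy":-4,"dz":0,"wx":0,"wy":0,"wz":0},{"fingers":-1,"dx":-3.5,"dy":-4,"dz":0,"wx":0,"wy":0,"wz":0},{"fingers":-1,"dx":-3.5,"dy":-4,"dz":0,"wx":0,"wy":0,"wz":0},{"fingers":-1,"dx":-3.5,"dy":-4,"dz":0,"wx":0,"wy":0,"wz":0},{"fingers":-1,"dx":-3.5,"dy":-4,"dz":0,"wx":0,"wy":0,"wz":0},{"fingers":-1,"dx":-3.5,"dy":-4,"dz":0,"wx":0,"wy":0,"wz":0},{"fingers":-1,"dx":-3.5,"dy":-4,"dz":0,"wx":0,"wy":0,"wz":0}]'
python3 -c "
from look import *
m,im,d=look('w21')
cv2.imwrite('pics/w21c.png',cv2.resize(im[0:240,160:430,::-1],None,fx=2.5,fy=2.5,interpolation=cv2.INTER_CUBIC))
im,_=eyes.grab_frame('top');cv2.imwrite('pics/top21.png',im[:,:,::-1])"
```

```text
t: 19.15
eef_pos: [0.6068, 0.1653, 0.2237]
tool_rot: [0.0, -0.08, 0.997, -0.001]
force: [1.0, 0.9, 0.1]
finger_gap: 0.0001
t: 19.95
eef_pos: [0.6475, 0.1319, 0.2239]
tool_rot: [0.0, -0.08, 0.997, -0.001]
force: [-0.4, -0.4, -0.5]
finger_gap: -0.0
20.0 [0.6476 0.1318 0.2239] [0.2 0.1 0.7]
tcp inst [0.122  0.0306 0.2239]
```

View pics/w21c.png

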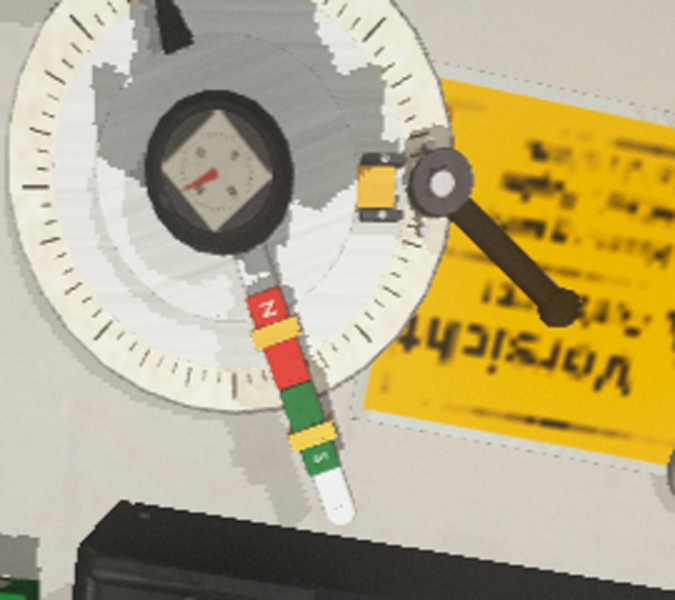

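View pics/top21.png

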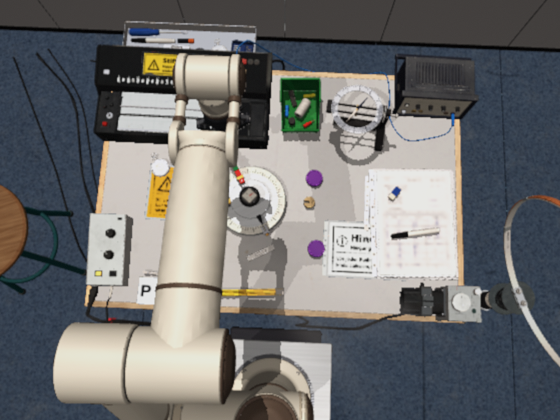

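```bash
python3 -m creep '[{"fingers":-1,"dx":1.5,"dy":-1,"dz":-1,"wx":0,"wy":0,"wz":0},{"fingers":-1,"dx":3,"dy":-2,"dz":-2,"wx":0,"wy":0,"wz":0},{"fingers":-1,"dx":3.5,"dy":-2.7,"dz":-3,"wx":0,"wy":0,"wz":0},{"fingers":-1,"dx":3.5,"dy":-2.7,"dz":-3,"wx":0,"wy":0,"wz":0},{"fingers":-1,"dx":3.5,"dy":-2.7,"dz":-3,"wx":0,"wy":0,"wz":0},{"fingers":-1,"dx":3.5,"dy":-2.7,"dz":-3,"wx":0,"wy":0,"wz":0},{"fingers":-1,"dx":3.5,"dy":-2.7,"dz":-3,"wx":0,"wy":0,"wz":0},{"fingers":-1,"dx":3.5,"dy":-2.7,"dz":-3,"wx":0,"wy":0,"wz":0}]'
python3 - <<'E'
from mag import *
m,im,d=look('w22')
cv2.imwrite('pics/w22c.png',cv2.resize(im[0:230,160:430,::-1],None,fx=2.6,fy=2.6,interpolation=cv2.INTER_CUBIC))
ang('w16');ang('w22')
E
```

```text
t: 20.85
eef_pos: [0.6173, 0.0998, 0.2532]
tool_rot: [-0.0, -0.08, 0.997, -0.001]
force: [0.2, -0.6, 0.1]
finger_gap: -0.0
20.9 [0.6173 0.0997 0.2533] [-0.7  0.4 -0.1]
tcp inst [0.0867 0.0041 0.2533]
w16 365 line dir 28.99 centroid dir 27.8 offset of line from axis mm 1.37
w22 280 line dir 28.68 centroid dir 27.58 offset of line from axis mm 1.28
```

View pics/w22c.png

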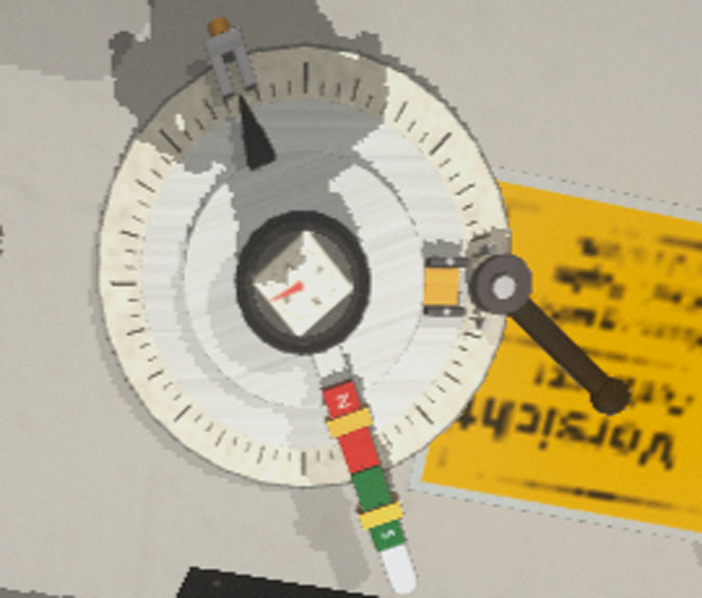

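```bash
python3 - <<'E'
from look import *
import pickle
m=pickle.load(open("pics/w22_m.pkl","rb"))
g=lambda u,v,z:ray("wrist",160+(u+.5)/2.6-.5,(v+.5)/2.6-.5,z,m)
C=g(303,282,.077);e=g(609,391,.047);p=inst(e);print("compass",C,"lever",e,"q",.7+np.arctan2(p[0],p[1]-.088))
b=(g(307,44,.022)+g(305,487,.022))/2;print("base",b)
t=g(240,96,.034);s=g(241,92,.036);print(t,s,np.hypot(*(t-C)[:2]),[np.degrees(np.arctan2(C[1]-x[1],C[0]-x[0])) for x in(t,s)])
from station import workorder
workorder.close_job()
E
```

```text
compass [0.53214165 0.08009792 0.077     ] lever [0.55614028 0.22628985 0.047     ] q 1.4519416509568872
base [0.53284787 0.08067416 0.022     ]
[0.46238164 0.04118189 0.034     ] [0.46122337 0.0416466  0.036     ] 0.07988064147237275 [np.float64(29.15522251401107), np.float64(28.466192375790932)]
the job is handed in; nothing more can be done
```

The magnetometer is set and the job is handed in. The robot clock read about 21 s of the 61 s allowed. I swung the clamp lever over, pushed the arm round to the rider's slot, then swung the lever home, all with shut fingertips.

Last checks before handing in:
- **Pointer:** its tip is centred between the rider's cheeks. It measured 29.2° against 28.5° for the slot, about 1 mm at the tip and within the 4 mm limit.
- **Clamp:** the lever is against its home stop. It stopped moving at about 10 N. The picture gave 1.45 rad, slightly over the 1.4 limit, so that reading is off by about 0.05 rad.
- **Arm at rest:** its angle read 28.7° after locking against 29.0° before, so clamping did not drag it.
- **Instrument and compass:** the compass is within 0.3 mm, and the base within 1 mm, of where I first measured them.
- **Other things on the table:** they look unmoved in the pictures, but I did not measure each one. The raised arm hid the screwdriver and part of the left side in the last overhead picture.
- **Robot:** the shut fingers were clear above the instrument, touching nothing.

One check disagreed. The shut fingertips stood about 20 mm above the reported tool position, not 14 mm below it. My first push therefore passed over the lever without moving it. I found this in the depth picture and scene view and used the measured height after that.

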